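Pack the pastry cutters into their twist-lock tin and stow the set on its board

TASK

Pack up the pastry set so that the board can be put away with everything on it: nest all the cutters that are there, standing upright one inside the other, on the floor of the round tin, put the tin's domed lid on over them and then twist it clockwise until it is fully home. Stand the locked tin upright with its whole foot on the flat of the pastry board, and lay the ruler flat on the board, wholly on it, with its long edge flush against the raised rail along the far side. Leave the jars, the mug, the mill and the wooden spoon where they are.

Things in the scene. Friction and masses are not known exactly. Their poses are not given: they have to be found in the camera images.
- board: Wooden pastry board, fixed: 230 mm deep (its x, away from the robot), 330 mm wide (its y), surface at z = 16 mm. A raised rail, 14 mm thick, 12 mm above the surface, runs along the whole far edge; its near face is at board x = +101 mm, so the flat reaches from x = -115 to +101 mm. Origin: centre of the underside.
- ruler: Pastry ruler (0.18 kg) lying on the worktop: steel strip 280 mm long (its x), 50 mm wide (its y), 6 mm thick, with a black upright grip ridge along its middle, 150 mm long, 14 mm thick, from the strip up to z = 26 mm. The same either way round. Origin: centre of the underside.
- ruler_end_a (a point): Middle of the ruler's end at its +x (140 mm from the centre), on the underside.
- ruler_end_b (a point): Middle of the ruler's end at its -x (140 mm from the centre), on the underside.
- tin: Lower shell of a round steel tin (about 0.55 kg), standing open: 104 mm outside, 98 mm inside, 66 mm high, floor 4 mm thick. The collar pieces near its rim are bayonet tabs for the lid. Origin: centre of the underside.
- tin_tab (a point): A point on one of the tin's two bayonet tabs (half a turn apart), on the tin's x axis, 56 mm out, z = 58 mm. The tabs reach to radius 59 mm, z = 54 to 58 mm, and from -20 to +34 and 160 to 214 degrees (counter-clockwise from above, from the tin's x axis), with open gaps between. Under the clockwise end of each is a stop (-21 to -14 degrees).
- lid: Domed upper shell of the tin (0.22 kg), right way up on its skirt: 126 mm across, dome 104 mm across, top plate at z = 50 mm. In the skirt (122 mm wide, 20 mm deep) two lugs at +x and -x stand in to radius 53.7 mm, 22 mm wide, z = 1 to 6 mm. It drops over the tin only when the lugs meet the gaps between the tabs. Hollow up to z = 46 mm. Origin: centre of the lower rim.
- lid_bar (a point): Middle of the top of the wooden grip bar, z = 72 mm: 84 mm long (lid x, in line with the lugs), 16 mm thick, 22 mm high. The lid drops on with the bar 50 to 145 degrees counter-clockwise of the tin's x; seated, lid origin is 46 mm over the tin's (57 if on the tabs). Turned clockwise, the lugs run under the tabs (2 mm play) to the stops, bar along the tin's x: locked, the tin lifts by it.
- cutter_40: Pastry cutter 40 mm across, may be absent: steel ring, wall 3 mm, open below, on its cutting edge; straps and a wooden grip bar above, 30 mm long (its x), 14 mm thick, 12 mm high, top at z = 34 mm. Each smaller one fits under the next larger, whose straps close it above: it cannot be put in later. Origin: centre of the lower edge.
- cutter_56: Pastry cutter 56 mm across, may be absent: steel ring, wall 3 mm, open below, on its cutting edge; straps and a wooden grip bar above, 36 mm long (its x), 14 mm thick, 12 mm high, top at z = 50 mm. Each smaller one fits under the next larger, whose straps close it above: it cannot be put in later. Origin: centre of the lower edge.
- cutter_72: Pastry cutter 72 mm across, may be absent: steel ring, wall 3 mm, open below, on its cutting edge; straps and a wooden grip bar above, 44 mm long (its x), 14 mm thick, 12 mm high, top at z = 66 mm. Each smaller one fits under the next larger, whose straps close it above: it cannot be put in later. Origin: centre of the lower edge.
- cutter_88: Pastry cutter 88 mm across, may be absent: steel ring, wall 3 mm, open below, on its cutting edge; straps and a wooden grip bar above, 52 mm long (its x), 14 mm thick, 12 mm high, top at z = 82 mm. Each smaller one fits under the next larger, whose straps close it above: it cannot be put in later. Origin: centre of the lower edge.
- honey: Bystander: honey jar, to be left alone. Origin: centre of its underside.
- mug_a: Bystander: two-tone mug, to be left alone. Origin: centre of its underside.
- spice_1: Bystander: spice jar, to be left alone. Origin: centre of its underside.
- spice_3: Bystander: spice jar, to be left alone. Origin: centre of its underside.
- pepper_mill: Bystander: pepper mill, to be left alone. Origin: centre of its underside.
- wooden_spoon: Bystander: wooden spoon, to be left alone. Origin: centre of its underside.

How it is judged:
By the outcome, as a careful person would: the job done as asked, in the order asked, and still so for the second after the job is handed in, with the robot touching nothing.
Of cutter_40, cutter_56, cutter_72, cutter_88 only 2 to 4 are there at a start; the rules pass over those that are not, and their reading is None.
At some moment in a run one of ruler, lid, tin may be knocked a few centimetres aside while the robot is not near it.
It also fails if it takes over 210 s, if anything falls off the work surface, if the arm or the gripper's body presses on something with over 40 N, if the wrist force passes 120 N, or if a joint passes its speed limit or range.

ROBOT

A 6-joint arm with a two-finger parallel gripper is mounted at the origin on a cart in front of the work surface, level with it; the furniture and walls round the work are solid. World frame = base frame: x ahead of the robot, y to its left, z up, the work surface at z = 0. Lengths are in m, angles in degrees, forces in N, time in s.
With the tool pointing down it reaches from about 0.35 to 0.875 m from the base axis. Payload 4.2 kg.
Tool frame: the origin (TCP) lies midway between the tips of the shut fingers; the grasp point (between the pads) lies 19 mm behind it; z points along the fingers, y is the line along which they close (so a half turn about z gives the same grasp; the last joint's range is limited). The gripper opens to 87 mm and grips with 3 to 60 N. Pads are 19 mm wide; open, the fingers measure 117 mm over their backs; the gripper's body (75 mm by 190 mm) begins 51 mm behind the grasp point.
Start: joints at [-58.751, 22.042, 0.453, 0, -68.411, -14.817], TCP at [0.177, -0.599, 0.197] pointing down, gripper open.
Joint ranges: [-179.83, 179.83], [-69.29, 118.12], [-61.27, 80.66], [-181.25, 117.63], [-171.15, -9.14], [-177.46, 177.46]. Speed limits (degrees/s): [159.86, 159.86, 180, 180, 180, 180].

INTERFACE

Orientations are given as a 3x3 rotation matrix whose columns are the frame's x, y, z axes.
In Python, from station import r, viewer gives the robot as it stands (r), with the cameras (viewer).
- The arm moves only by the shell command python3 steer.py 'ROWS'. ROWS is a JSON list of rows, 1 to 8 of them, each of 7 numbers: the opening from 0.0 (shut) to 1.0 (fully open), then dx, dy, dz in m, then a rotation vector rx, ry, rz in degrees; each row is the pose to reach, as a shift and turn from the pose commanded when the command began, along the tool's axes at that moment; what a row does not reach only later rows make up. A row lasts 1/10 s, in which the tool goes at most 0.05 m and 8.59 degrees, less where a joint would pass 70% of its speed; a pose out of reach is approached as far as the arm can. The fingers move at their own pace and stop on an object; the grip force is fixed at half the most. Time passes only in rows, so rows that do not move let the fingers close. It prints the time, the measured TCP pose, the force, the opening and the grip force at its end. Input that does not fit is refused with a message, and nothing moves.
- r.sense(): the state, without advancing time (a new reading comes with each control period).
- viewer.capture(name): name is "side" or "top" or "wrist"; returns a dict with "pixels" (480x640x3 uint8, red, green, blue), "z_map" (480x640 float32, m along the optical axis (not along the pixel's ray), 0 where there is no reading), "K" (3x3 intrinsics, pixels), "world_from_camera" (4x4, takes a point from camera to world coordinates). Camera axes: x right, y up, looking along -z (the intrinsics and any distortion apply to the point x, -y, -z); pixel columns grow to the right and rows downward; lengths in m; the calibration is good to about 2 mm. A picture is of the moment at which its call begins.
- r.finish_job(): hands the job in; it is judged then, once.
The state is a dict: "time_s": time; "joints": joint angles; "joint_velocities": joint speeds; "effort": joint torques, N m; "tcp_pos": TCP position; "ee_rot": TCP orientation; "wrist_force": force on the tool from outside, world axes, zero at the start; "moment": the same for the moment, N m; "gripper_width": opening from 0.0 (shut) to 1.0 (fully open); "gripper_force": force on a finger pad.
Only numpy, scipy, OpenCV 4.12 (cv2) and the standard library are available. Lean on these libraries where they do the work, as an engineer would, in place of code of your own. Each camera call takes 0.05 s, during which the arm holds its last target. There are 200 camera calls.

## Working session

There is one attempt and no reset: what is moved stays moved. The work goes in short steps, Python scripts to look and compute and a shell command to move; the robot and the scene stay as the last step left them, time stands still between calls to the robot, and variables do not carry over. Pictures are saved under pics/ and viewed, at most 18 in all, crops included, and the job is handed in when it is done.

```bash
ls; mkdir -p pics
python3 - <<'E'
from station import r, viewer
import cv2
s=r.sense();print(s)
for n in("top","side"):
    c=viewer.capture(n);cv2.imwrite(f"pics/{n}0.png",c["pixels"][...,::-1]);print(n,c["K"],c["world_from_camera"].round(3),[k for k in c])
E
```

```text
pics
station.py
steer.py
{'time_s': 0.0, 'joints': array([-5.87491780e+01,  2.20884518e+01,  3.80564795e-01, -2.90199833e-02,
       -6.84112850e+01, -1.48159312e+01]), 'joint_velocities': array([ 0.03648598, -0.026697  , -0.03411207, -0.01269082,  0.07368713,
       -0.05689544]), 'effort': array([ 6.96648949e-04, -3.90667605e+01,  1.87404692e+01,  4.21966821e+00,
        1.09237616e-02, -1.97610625e-04]), 'tcp_pos': array([ 0.17665342, -0.59883184,  0.19568928]), 'ee_rot': array([[-9.59194684e-01, -2.82745647e-01, -6.76392141e-04],
       [-2.82746445e-01,  9.59192555e-01,  2.02244229e-03],
       [ 7.69535523e-05,  2.13116337e-03, -9.99997726e-01]]), 'wrist_force': array([-0.1276849 , -0.40690672,  0.07539014]), 'moment': array([ 0.04345445,  0.05646286, -0.00286498]), 'gripper_force': 0.0, 'gripper_width': 1.0036237470058305}
top [[461.34604149   0.         320.20873962]
 [  0.         461.34604149 234.11029924]
 [  0.           0.           1.        ]] [[ 0.02   0.986 -0.168  0.322]
 [-1.     0.016 -0.02   0.073]
 [-0.017  0.169  0.986  1.204]
 [ 0.     0.     0.     1.   ]] ['pixels', 'z_map', 'K', 'world_from_camera']
side [[486.58927552   0.         315.68605473]
 [  0.         486.58927552 237.54081672]
 [  0.           0.           1.        ]] [[ 1.     0.021 -0.014  0.497]
 [-0.021  0.38  -0.925 -0.821]
 [-0.014  0.925  0.38   0.471]
 [ 0.     0.     0.     1.   ]] ['pixels', 'z_map', 'K', 'world_from_camera']
```

View pics/top0.png

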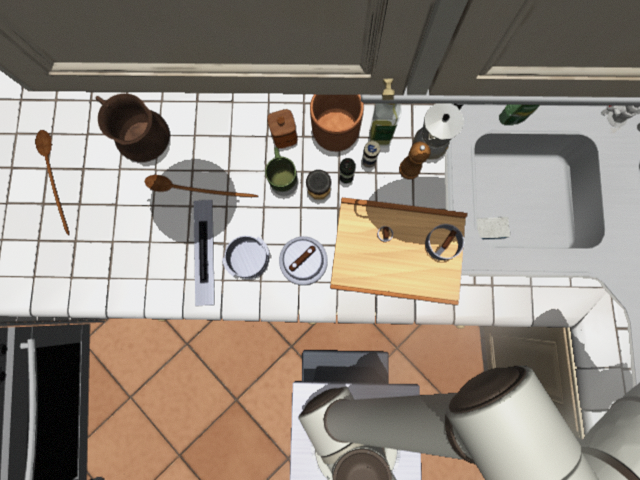

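View pics/side0.png

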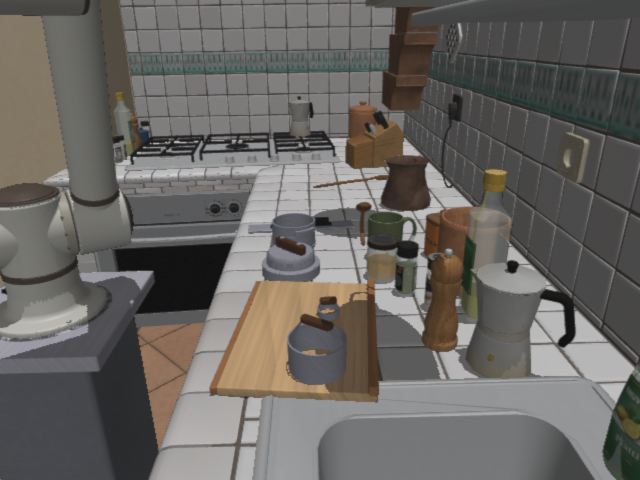

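The top view shows the ruler at (204,252), the open tin at (247,257), the lid at (303,260), a small cutter at (385,233), and a large cutter at (444,242), both on the board. The side view shows the same two cutters at (328,310) and (317,348), so probably 40 and 88. I see no other cutters.

```bash
cat > h.py <<'E'
import numpy as np,cv2
from station import r, viewer
def cloud(n,save=None):
    c=viewer.capture(n);im=c["pixels"];z=c["z_map"].astype(float);K=c["K"]
    v,u=np.mgrid[:480,:640]
    P=np.stack([(u-K[0,2])/K[0,0]*z,-(v-K[1,2])/K[1,1]*z,-z],-1)
    T=c["world_from_camera"];W=P@T[:3,:3].T+T[:3,3];W[z==0]=np.nan
    if save:cv2.imwrite(f"pics/{save}.png",im[...,::-1])
    return im,W,cv2.cvtColor(im,cv2.COLOR_RGB2HSV),c
def ray(c,u,v,h):
    K=c["K"];T=c["world_from_camera"]
    d=T[:3,:3]@np.array([(u-K[0,2])/K[0,0],-(v-K[1,2])/K[1,1],-1]);o=T[:3,3]
    return o+d*(h-o[2])/d[2]
def rect(p):
    q=(p[:,:2]*1000).astype(np.float32);(c,s,a)=cv2.minAreaRect(q)
    if s[0]<s[1]:s=s[::-1];a+=90
    return np.round(c,1),np.round(s,1),round((a+90)%180-90,1)   # angle of long side
def circ(p):
    A=np.c_[2*p[:,:2],np.ones(len(p))];b=(p[:,:2]**2).sum(1)
    s=np.linalg.lstsq(A,b,rcond=None)[0];return s[:2]*1000,1000*np.sqrt(s[2]+s[0]**2+s[1]**2)
def tool(target,yaw=None):
    "shift in tool axes to bring the TCP to target; rz so that tool y is at yaw deg (mod 180)"
    s=r.sense();R=s["ee_rot"];d=R.T@(np.array(target)-s["tcp_pos"])
    cur=np.degrees(np.arctan2(R[1,1],R[0,1]));print("t",round(s["time_s"],1),"tcp",s["tcp_pos"].round(4),"yaw_y",cur.round(1),"d_tool",d.round(4),"j6",s["joints"][5].round(1),"w",round(s["gripper_width"],3))
    if yaw is not None:
        t=(yaw-cur+90)%180-90;print("world turn",round(t,1),"-> rz",round(-t,1))
E
python3 - <<'E'
from h import *
im,W,H,c=cloud("top")
def box(u0,u1,v0,v1):
    m=np.zeros((480,640),bool);m[v0:v1,u0:u1]=1;return m
Z=W[...,2];br=(H[...,0]<18)&(H[...,1]>90)
def show(n,m,f):
    p=W[m];print(n,len(p),f(p) if len(p)>5 else None, np.nanpercentile(p[:,2],[5,50,95]).round(4) if len(p) else '')
print("top z",np.nanmedian(Z[300:310,230:300]))
show("board",box(325,475,192,308)&(Z>.010)&(Z<.022)&br,rect)
show("boardall",box(325,475,192,308)&(Z>.010)&(Z<.032)&br,rect)
show("ruler",box(185,222,195,310)&(Z>.003)&(Z<.012),rect)
show("ridge",box(185,222,195,310)&(Z>.018),rect)
show("tin",box(218,272,228,284)&(Z>.060),circ)
show("tinr",box(218,272,228,284)&(Z>.045),rect)
show("lidbar",box(275,332,230,290)&(Z>.062),rect)
show("liddome",box(275,332,230,290)&(Z>.044)&(Z<.056),circ)
show("lidskirt",box(275,332,230,290)&(Z>.010)&(Z<.03),rect)
show("c40bar",box(370,402,220,246)&(Z>.040)&(Z<.06),rect)
show("c40",box(370,402,220,246)&(Z>.028),rect)
show("c88bar",box(422,468,220,265)&(Z>.088),rect)
show("c88ring",box(422,468,220,265)&(Z>.05)&(Z<.088),rect)
for n,b in dict(mug=(262,300,155,195),spice1=(305,333,168,202),spice3=(338,356,155,184),mill=(398,432,140,182),spoon=(145,260,170,202)).items():
    show(n,box(*b)&(Z>.012),rect)
cv2.imwrite("pics/crop.png",cv2.resize(im[185:315,180:480,::-1],None,fx=2.6,fy=2.6,interpolation=cv2.INTER_CUBIC))
E
```

```text
top z -0.0008515515374702964
board 3005 (array([ 486.6, -105.7]), array([327.7, 239.5]), 83.8) [0.0122 0.0158 0.0198]
boardall 3689 (array([ 486.5, -105.6]), array([327.6, 239.6]), 83.7) [0.0124 0.0165 0.0286]
ruler 1602 (array([477.2, 406.3]), array([302.1,  96.7]), 3.2) [0.0034 0.0059 0.0097]
ridge 321 (array([474.9, 403.5]), array([147.1,  16.2]), 4.2) [0.0203 0.0253 0.0287]
tin 209 (array([458.63569476, 282.16577112]), np.float64(50.871790526852365)) [0.0606 0.0649 0.0685]
tinr 412 (array([458.4, 281.6]), array([115.1, 103.1]), 86.0) [0.0471 0.0601 0.0679]
lidbar 220 (array([454.7, 140.6]), array([82.2, 16.2]), -45.4) [0.0658 0.0705 0.0748]
liddome 1018 (array([454.78946436, 139.93837938]), np.float64(37.73762206853187)) [0.0455 0.0495 0.0532]
lidskirt 560 (array([450.9, 134.8]), array([135.1, 130.7]), -89.8) [0.0187 0.024  0.0281]
c40bar 65 (array([526.6, -70.5]), array([29.4, 13.9]), 7.3) [0.0449 0.0491 0.0524]
c40 110 (array([526.7, -69.7]), array([38.8, 36.2]), -2.9) [0.0286 0.0469 0.0519]
c88bar 128 (array([ 502.6, -215.7]), array([54.2, 14.5]), -33.3) [0.0921 0.0972 0.1007]
c88ring 273 (array([ 503.9, -216.6]), array([86.8, 86.6]), 65.8) [0.0515 0.0649 0.0811]
mug 759 (array([671.5, 202.6]), array([93.3, 77.3]), 44.2) [0.0157 0.0659 0.1011]
spice1 665 (array([646.4, 102.7]), array([64.1, 63.4]), 87.4) [0.0299 0.0842 0.0882]
spice3 356 (array([683.,  31.]), array([40.8, 39.4]), 8.4) [0.0235 0.1027 0.1082]
mill 794 (array([ 727.8, -148. ]), array([99. , 65.5]), -36.1) [0.0164 0.1072 0.1589]
spoon 154 (array([637.6, 427.4]), array([296.2,  39.9]), 79.5) [0.0121 0.0134 0.0165]
```

View pics/crop.png

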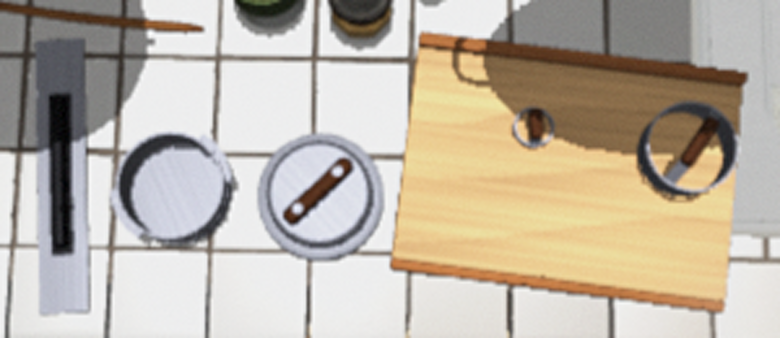

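The crop confirms it: the 40 is at (533,127) and the 88 at (687,150), both on the board. The tin's tabs are around (215,160) and (130,225), and the lid bar is tilted at (318,190).

Run:
```python
from h import *
im,W,H,c=cloud("top")
Z=W[...,2]
def box(u0,u1,v0,v1):
    m=np.zeros((480,640),bool);m[v0:v1,u0:u1]=1;return m
t=np.array([.4586,.2822])
d=W[...,:2]-t;rr=np.hypot(d[...,0],d[...,1]);a=np.degrees(np.arctan2(d[...,1],d[...,0]))
for lo,hi in((.046,.062),):
    m=(rr>.0535)&(rr<.0605)&(Z>lo)&(Z<hi);print("tabs",sorted(a[m].round().astype(int)))
br=(H[...,0]<18)&(H[...,1]>90)
m=box(335,472,192,222)&br&(Z>.0235)&(Z<.033);print("rail",rect(W[m]),m.sum())
m=box(325,475,222,308)&br&(Z>.0125)&(Z<.02);print("flat",rect(W[m]))
for n,b in dict(c40=(370,402,220,246),c88=(422,468,220,265)).items():
    z=Z[box(*b)];print(n,np.histogram(z[z>.018],bins=np.arange(.018,.104,.004))[0])
tool([.5266,-.0705,.20],97.3)
```

```text
tabs [np.int64(-85), np.int64(-85), np.int64(-83), np.int64(-83), np.int64(-81), np.int64(-80), np.int64(-80), np.int64(-78), np.int64(-78), np.int64(-78), np.int64(-76), np.int64(-75), np.int64(-74), np.int64(-72), np.int64(-71), np.int64(-70), np.int64(-70), np.int64(-68), np.int64(-67), np.int64(-66), np.int64(-64), np.int64(-62), np.int64(-60), np.int64(-60), np.int64(-58), np.int64(-57), np.int64(-56), np.int64(-54), np.int64(-54), np.int64(-53), np.int64(-51), np.int64(-50), np.int64(-48), np.int64(-47), np.int64(-47), np.int64(-46), np.int64(-43), np.int64(-43), np.int64(-41), np.int64(-40), np.int64(-39), np.int64(-38), np.int64(-35), np.int64(-35), np.int64(-34), np.int64(-33), np.int64(-31), np.int64(-30), np.int64(-29), np.int64(95), np.int64(96), np.int64(98), np.int64(99), np.int64(100), np.int64(101), np.int64(103), np.int64(103), np.int64(105), np.int64(105), np.int64(108), np.int64(108), np.int64(109), np.int64(111), np.int64(112), np.int64(114), np.int64(117), np.int64(118), np.int64(119), np.int64(120), np.int64(121), np.int64(122), np.int64(123), np.int64(125), np.int64(126), np.int64(127), np.int64(128), np.int64(128), np.int64(130), np.int64(130), np.int64(131), np.int64(132), np.int64(132), np.int64(133), np.int64(135), np.int64(137), np.int64(137), np.int64(139), np.int64(141), np.int64(141), np.int64(142), np.int64(142), np.int64(144), np.int64(144), np.int64(146), np.int64(147), np.int64(148), np.int64(149), np.int64(150)]
rail (array([ 590.4, -116.5]), array([325.9,  31.2]), 84.0) 628
flat (array([ 474.3, -103.6]), array([326.6, 214.9]), 83.8)
c40 [141  10  27  18   7   3  11  34  18   0   0   0   0   0   0   0   0   0
   0   0   0]
c88 [271  33  22  28  22  37  22  26  35  27  20  67  77  13  12   9  12   2
  18  72  33]
t 0.2 tcp [ 0.1767 -0.5991  0.1961] yaw_y 106.4 d_tool [-0.4851  0.4081 -0.0034] j6 -14.8 w 1.001
world turn -9.1 -> rz 9.1
```

```bash
python3 steer.py '[[0.5,-0.25,0.2,0,0,0,5],[0.5,-0.25,0.2,0,0,0,5],[0.5,-0.25,0.2,0,0,0,5],[0.5,-0.25,0.2,0,0,0,5],[0.5,-0.25,0.2,0,0,0,5],[0.5,-0.25,0.2,0,0,0,5],[0.5,-0.25,0.2,0,0,0,5],[0.5,-0.25,0.2,0,0,0,5]]'; python3 -c "
from h import *
tool([.5266,-.0705,.16],97.3)"
```

```text
time_s: 1.0
tcp_pos: [0.3613, -0.3349, 0.197]
ee_rot: [[-0.979, -0.203, 0.001], [-0.203, 0.979, 0.0], [-0.001, -0.0, -1.0]]
wrist_force: [-1.2, -0.1, 0.8]
gripper_width: 0.512
gripper_force: 0.0
t 1.0 tcp [ 0.3613 -0.3349  0.197 ] yaw_y 101.7 d_tool [-0.2154  0.2254  0.0371] j6 -54.4 w 0.512
world turn -4.4 -> rz 4.4
```

```bash
python3 steer.py '[[0.5,-0.215,0.226,0.03,0,0,4.4],[0.5,-0.215,0.226,0.03,0,0,4.4],[0.5,-0.215,0.226,0.03,0,0,4.4],[0.5,-0.215,0.226,0.03,0,0,4.4],[0.5,-0.215,0.226,0.03,0,0,4.4],[0.5,-0.215,0.226,0.03,0,0,4.4],[0.5,-0.215,0.226,0.03,0,0,4.4],[0.5,-0.215,0.226,0.03,0,0,4.4]]'; python3 -c "
from h import *
im,W,H,c=cloud('wrist','w1');Z=W[...,2];br=(H[...,0]<18)&(H[...,1]>90)
d=np.hypot(W[...,0]-.5266,W[...,1]+.0705)
m=(d<.05)&(Z>.04);print(m.sum(), rect(W[m&br]) if (m&br).sum()>5 else '', np.histogram(Z[(d<.03)],bins=np.arange(.0,.06,.004))[0])
tool([.5266,-.0705,.042],97.3)"
```

```text
time_s: 1.8
tcp_pos: [0.5266, -0.072, 0.166]
ee_rot: [[-0.992, -0.124, -0.001], [-0.124, 0.992, -0.0], [0.001, -0.0, -1.0]]
wrist_force: [0.8, -1.2, -0.5]
gripper_width: 0.498
gripper_force: 0.0
59107 (array([515.1, -68. ]), array([79.8, 52.6]), -81.4) [   0    0    0   75 2234   49   41  388   42   43   11   43  511   39]
t 1.9 tcp [ 0.5258 -0.0731  0.1662] yaw_y 97.1 d_tool [-0.0013  0.0025  0.1242] j6 -92.6 w 0.503
world turn 0.2 -> rz -0.2
```

View pics/w1.png

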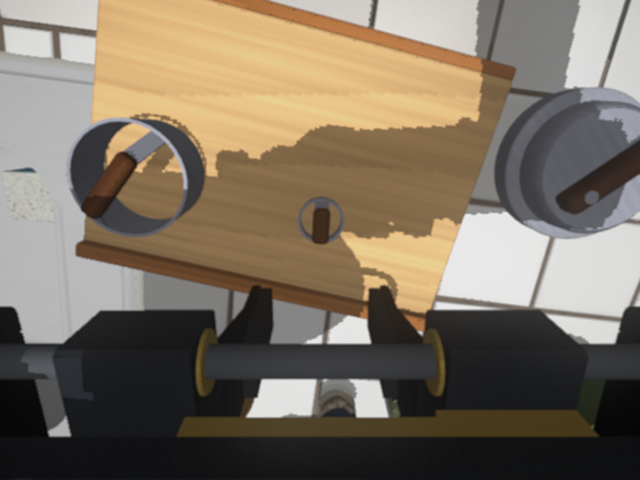

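The wrist picture shows the small cutter's bar at (320,225) and the 88's bar at (115,185). The lid is at the upper right, and the fingers are at (260,300) and (380,300). I'll measure the bar from this view.

```bash
cat >> h.py <<'E'
def bar(cam,xy,z0,z1,rad):
    im,W,H,c=cloud(cam);Z=W[...,2];br=(H[...,0]<18)&(H[...,1]>90)
    d=np.hypot(W[...,0]-xy[0],W[...,1]-xy[1]);m=(d<rad)&(Z>z0)&(Z<z1)&br
    print(cam,m.sum(),rect(W[m]),"z95",np.percentile(Z[m],95).round(4));return W[m]
E
python3 -c "
from h import *
bar('wrist',(.5266,-.0705),.043,.056,.03);bar('wrist',(.503,-.216),.09,.106,.045)
tool([.5266,-.0705,.042],97.3)"
```

```text
wrist 563 (array([528., -72.]), array([28.6, 13.9]), 6.7) z95 0.0522
wrist 1608 (array([ 504.9, -217. ]), array([50.3, 14.6]), -31.0) z95 0.1004
t 1.9 tcp [ 0.5253 -0.0741  0.1667] yaw_y 96.9 d_tool [-0.0018  0.0034  0.1247] j6 -92.6 w 0.505
world turn 0.4 -> rz -0.4
```

```bash
python3 steer.py '[[0.5,-0.002,0.002,0.05,0,0,0],[0.5,-0.002,0.002,0.09,0,0,0],[0.5,-0.002,0.002,0.11,0,0,0],[0.5,-0.002,0.002,0.128,0,0,0],[0.5,-0.002,0.002,0.128,0,0,0]]'; python3 steer.py '[[0,0,0,0,0,0,0],[0,0,0,0,0,0,0],[0,0,0,0,0,0,0],[0,0,0,0,0,0,0],[0,0,0,-0.05,0,0,0],[0,0,0,-0.1,0,0,0],[0,0,0,-0.15,0,0,0],[0,0,0,-0.15,0,0,0]]';python3 -c "
from h import *
im,W,H,c=cloud('top')
def circbox(u0,u1,v0,v1,z0,z1):
    Z=W[v0:v1,u0:u1];m=(Z[...,2]>z0)&(Z[...,2]<z1);return circ(Z[m])
print('tin',circbox(200,290,210,300,.06,.07))
tool([.4586,.2822,.19],None)"
```

```text
time_s: 2.45
tcp_pos: [0.525, -0.0724, 0.0367]
ee_rot: [[-0.993, -0.12, -0.006], [-0.12, 0.993, -0.001], [0.006, 0.0, -1.0]]
wrist_force: [-0.2, -0.4, 0.5]
gripper_width: 0.501
gripper_force: 0.0
time_s: 3.25
tcp_pos: [0.5327, -0.0705, 0.1974]
ee_rot: [[-0.992, -0.124, 0.017], [-0.124, 0.992, 0.0], [-0.017, -0.002, -1.0]]
wrist_force: [0.6, -0.4, -0.4]
gripper_width: 0.007
gripper_force: 0.0
tin (array([456.66545132, 274.98169984]), np.float64(53.09146217380818))
t 3.3 tcp [ 0.5302 -0.0702  0.1934] yaw_y 97.1 d_tool [0.0277 0.3585 0.0031] j6 -92.8 w 0.006
```

The fingers had not shut when I lifted. Checking the cutter and regrasping.

```bash
python3 steer.py '[[0.35,0,0,0,0,0,0],[0.35,0,0,0,0,0,0],[0.35,0,0,0,0,0,0],[0.35,0,0,0,0,0,0]]'; python3 -c "
from h import *
bar('wrist',(.5266,-.0705),.04,.056,.04)
bar('top',(.5266,-.0705),.04,.056,.04)
tool([.5275,-.0715,.036],97)"
```

```text
time_s: 3.7
tcp_pos: [0.5272, -0.0706, 0.1876]
ee_rot: [[-0.992, -0.122, -0.002], [-0.122, 0.992, -0.0], [0.002, -0.0, -1.0]]
wrist_force: [1.6, 0.8, -1.1]
gripper_width: 0.282
gripper_force: 0.0
wrist 505 (array([528.3, -71.8]), array([28.9, 13.9]), 6.9) z95 0.0522
top 30 (array([521.2, -71.2]), array([13.9, 13.4]), 4.6) z95 0.0539
t 3.8 tcp [ 0.5275 -0.0706  0.188 ] yaw_y 97.0 d_tool [-1.00e-04 -9.00e-04  1.52e-01] j6 -92.8 w 0.321
world turn -0.0 -> rz 0.0
```

```bash
python3 steer.py '[[0.35,0,-0.001,0.05,0,0,0],[0.35,0,-0.001,0.1,0,0,0],[0.35,0,-0.001,0.13,0,0,0],[0.35,0,-0.001,0.152,0,0,0],[0.35,0,-0.001,0.152,0,0,0],[0,0,-0.001,0.152,0,0,0],[0,0,-0.001,0.152,0,0,0],[0,0,-0.001,0.152,0,0,0]]'; python3 steer.py '[[0,0,0,0,0,0,0],[0,0,0,0,0,0,0],[0,0,0,0,0,0,0],[0,0,0,0,0,0,0],[0,0,0,0,0,0,0]]';python3 steer.py '[[0,0,0,-0.05,0,0,0],[0,0,0,-0.1,0,0,0],[0,0,0,-0.15,0,0,0],[0,0,0,-0.15,0,0,0]]'; python3 -c "
from h import *
tool([.4586,.2822,.19],None)"
```

```text
time_s: 4.6
tcp_pos: [0.529, -0.0714, 0.0383]
ee_rot: [[-0.992, -0.123, 0.003], [-0.123, 0.992, 0.0], [-0.003, -0.0, -1.0]]
wrist_force: [0.2, -0.2, -0.1]
gripper_width: 0.16
gripper_force: 0.0
time_s: 5.1
tcp_pos: [0.5278, -0.0715, 0.0368]
ee_rot: [[-0.992, -0.122, -0.0], [-0.122, 0.992, -0.0], [0.0, 0.0, -1.0]]
wrist_force: [0.2, 0.0, -0.6]
gripper_width: 0.001
gripper_force: 0.0
time_s: 5.5
tcp_pos: [0.5327, -0.0716, 0.1948]
ee_rot: [[-0.992, -0.124, 0.016], [-0.124, 0.992, -0.0], [-0.016, -0.002, -1.0]]
wrist_force: [0.7, -1.3, 0.2]
gripper_width: 0.005
gripper_force: 0.0
t 5.5 tcp [ 0.5327 -0.0716  0.1948] yaw_y 97.1 d_tool [0.0298 0.3603 0.0036] j6 -92.7 w 0.005
```

```bash
python3 -c "
from h import *
im,W,H,c=cloud('side')
cv2.imwrite('pics/s2.png',cv2.resize(im[220:420,210:430,::-1],None,fx=2.7,fy=2.7))
bar('wrist',(.5266,-.0705),.03,.056,.06)"
```

```text
wrist 499 (array([528.4, -71.9]), array([29.1, 13.9]), 6.8) z95 0.0523
```

View pics/s2.png

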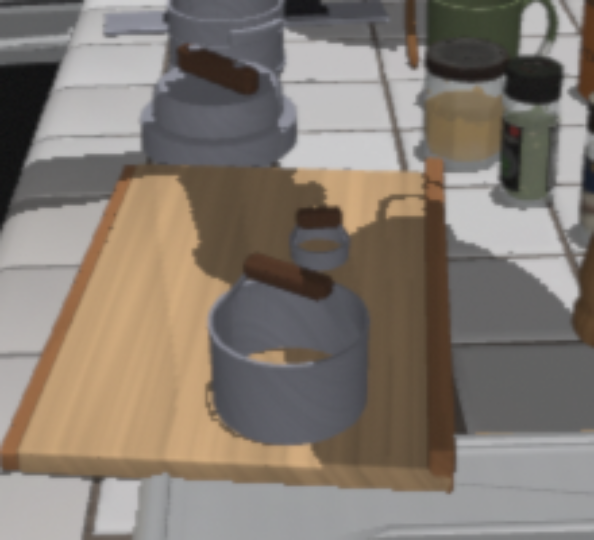

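The cutter at (320,240) is untouched, and the 88 at (288,360) too. I need to see where the fingertips actually are when the arm is down.

```bash
python3 steer.py '[[0.35,0,0,0,0,0,0],[0.35,0,0,0,0,0,0],[0.35,0,0,0,0,0,0],[0.35,0,0,0.05,0,0,0],[0.35,0,0,0.1,0,0,0],[0.35,0,0,0.15,0,0,0],[0.35,0,0,0.15,0,0,0],[0.35,0,0,0.15,0,0,0]]'; python3 -c "
from h import *
im,W,H,c=cloud('side')
cv2.imwrite('pics/s3.png',cv2.resize(im[180:420,210:430,::-1],None,fx=2.5,fy=2.5))
tool([.5275,-.0715,.036],97)"
```

```text
time_s: 6.4
tcp_pos: [0.528, -0.0718, 0.0367]
ee_rot: [[-0.992, -0.123, -0.002], [-0.123, 0.992, -0.001], [0.002, -0.001, -1.0]]
wrist_force: [0.1, 0.4, 1.2]
gripper_width: 0.348
gripper_force: 0.0
t 6.5 tcp [ 0.5296 -0.0715  0.0384] yaw_y 97.1 d_tool [0.0021 0.0003 0.0024] j6 -92.7 w 0.349
world turn -0.1 -> rz 0.1
```

View pics/s3.png

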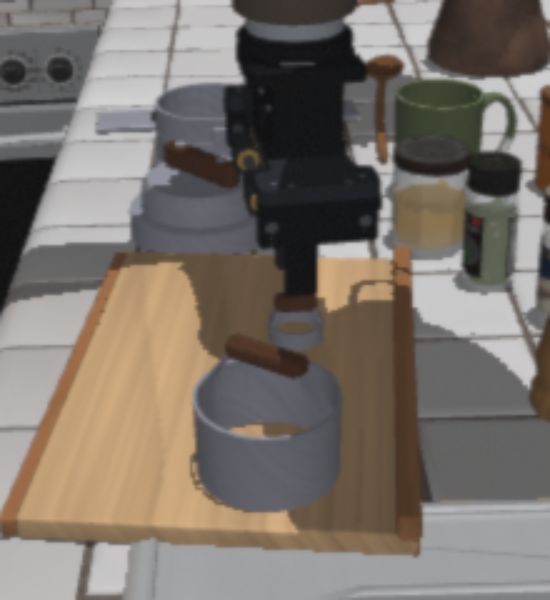

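The near fingertip ends at about (298,295), just above the bar at (295,303). So the tips sit higher than the TCP reading suggests. Measuring the tip height from depth.

```bash
python3 -c "
from h import *
im,W,H,c=cloud('side');Z=W[...,2]
m=(H[...,2]<70)&(abs(W[...,0]-.528)<.02)&(abs(W[...,1]+.0715)<.05)&(Z>.02)&(Z<.1)
print(m.sum(),np.percentile(Z[m],[1,5,50]),np.median(W[m],0),[rect(W[m])])
v,u=np.nonzero(m);print(u.min(),u.max(),v.max())
k=np.argsort(Z[m])[:15];print(W[m][k].round(4))
"
```

```text
374 [0.03990168 0.04207467 0.07294676] [ 0.52911012 -0.09483457  0.07294676] [(array([528.1, -76.7]), array([48.7, 28. ]), 86.5)]
320 336 304
[[ 0.538  -0.0555  0.0267]
 [ 0.5396 -0.0591  0.0287]
 [ 0.5194 -0.0767  0.0395]
 [ 0.5246 -0.0774  0.0398]
 [ 0.5228 -0.0776  0.0399]
 [ 0.5141 -0.0772  0.0399]
 [ 0.5281 -0.0782  0.0401]
 [ 0.5263 -0.0784  0.0403]
 [ 0.5176 -0.0782  0.0404]
 [ 0.5298 -0.0789  0.0405]
 [ 0.521  -0.0788  0.0407]
 [ 0.5423 -0.0737  0.0412]
 [ 0.5299 -0.0768  0.0413]
 [ 0.5264 -0.0773  0.0417]
 [ 0.5141 -0.077   0.0418]]
```

```bash
python3 -c "
from h import *
im,W,H,c=cloud('side');Z=W[...,2]
m=(H[...,2]<75)&(abs(W[...,0]-.528)<.02)&(W[...,1]<-.086)&(W[...,1]>-.115)&(Z>.02)&(Z<.1)
k=np.argsort(Z[m])[:400:12];print(m.sum());print(np.c_[W[m][k].round(4),im[m][k]])
"
```

```text
224
[[ 5.326e-01 -9.400e-02  6.470e-02  2.900e+01  2.500e+01  2.200e+01]
 [ 5.257e-01 -9.580e-02  6.780e-02  1.900e+01  1.900e+01  2.200e+01]
 [ 5.292e-01 -9.490e-02  6.920e-02  2.000e+01  2.000e+01  2.200e+01]
 [ 5.258e-01 -9.520e-02  7.140e-02  1.800e+01  1.800e+01  2.300e+01]
 [ 5.342e-01 -9.520e-02  7.300e-02  1.900e+01  1.900e+01  2.100e+01]
 [ 5.326e-01 -9.480e-02  7.480e-02  2.200e+01  2.200e+01  2.400e+01]
 [ 5.257e-01 -9.740e-02  7.640e-02  2.000e+01  2.100e+01  2.200e+01]
 [ 5.374e-01 -9.820e-02  7.840e-02  1.900e+01  1.900e+01  2.100e+01]
 [ 5.343e-01 -9.490e-02  8.050e-02  2.000e+01  2.000e+01  2.200e+01]
 [ 5.428e-01 -9.350e-02  8.150e-02  7.300e+01  6.000e+01  4.700e+01]
 [ 5.394e-01 -9.390e-02  8.370e-02  1.900e+01  2.000e+01  2.300e+01]
 [ 5.308e-01 -9.610e-02  8.510e-02  2.100e+01  2.100e+01  2.400e+01]
 [ 5.258e-01 -9.770e-02  8.790e-02  2.100e+01  2.100e+01  2.300e+01]
 [ 5.325e-01 -9.700e-02  8.930e-02  2.200e+01  2.300e+01  2.400e+01]
 [ 5.375e-01 -9.760e-02  9.140e-02  2.100e+01  2.200e+01  2.300e+01]
 [ 5.358e-01 -9.830e-02  9.360e-02  2.000e+01  1.900e+01  2.300e+01]
 [ 5.425e-01 -9.810e-02  9.520e-02  5.800e+01  5.700e+01  5.800e+01]
 [ 5.341e-01 -9.790e-02  9.720e-02  2.200e+01  2.200e+01  2.300e+01]
 [ 5.225e-01 -9.700e-02  9.890e-02  2.200e+01  2.100e+01  2.300e+01]]
```

```bash
python3 steer.py '[[0.35,0.001,0,0.008,0,0,0],[0.35,0.001,0,0.016,0,0,0],[0.35,0.001,0,0.016,0,0,0]]'; python3 -c "
from h import *
im,W,H,c=cloud('side');Z=W[...,2]
cv2.imwrite('pics/s4.png',cv2.resize(im[260:360,270:370,::-1],None,fx=5,fy=5))
m=(H[...,2]<75)&(abs(W[...,0]-.528)<.02)&(W[...,1]<-.086)&(W[...,1]>-.115)&(Z>.02)&(Z<.1)
print(np.sort(Z[m])[:12].round(4))
"
```

```text
time_s: 6.85
tcp_pos: [0.526, -0.0717, 0.0201]
ee_rot: [[-0.993, -0.122, -0.001], [-0.122, 0.993, 0.0], [0.001, 0.0, -1.0]]
wrist_force: [-0.5, -0.2, 0.7]
gripper_width: 0.35
gripper_force: 0.0
[0.0449 0.0458 0.0462 0.0467 0.047  0.0471 0.0472 0.0474 0.0475 0.0476
 0.0476 0.0476]
```

View pics/s4.png

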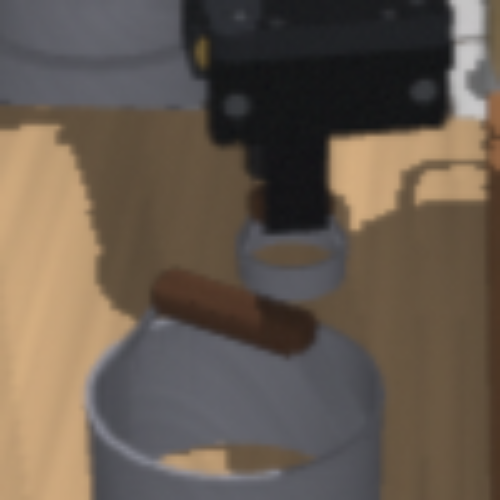

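The finger at (295,200) now covers the bar. The tips sit about 26 mm above the reported TCP, so I'll work with that offset: 6 mm lower, then close.

```bash
python3 steer.py '[[0.35,-0.001,0,0.006,0,0,0],[0,-0.001,0,0.006,0,0,0],[0,-0.001,0,0.006,0,0,0],[0,-0.001,0,0.006,0,0,0],[0,-0.001,0,0.006,0,0,0],[0,-0.001,0,0.006,0,0,0],[0,-0.001,0,0.006,0,0,0]]'; python3 steer.py '[[0,0,0,0,0,0,0],[0,0,0,-0.05,0,0,0],[0,0,0,-0.1,0,0,0],[0,0,0,-0.15,0,0,0],[0,0,0,-0.15,0,0,0]]'; python3 -c "
from h import *
bar('wrist',(.5266,-.0705),.16,.24,.06)
tool([.4586,.2822,.19],None)"
```

```text
time_s: 7.6
tcp_pos: [0.5279, -0.0715, 0.0148]
ee_rot: [[-0.992, -0.122, 0.0], [-0.122, 0.992, 0.0], [-0.0, 0.0, -1.0]]
wrist_force: [0.4, 0.7, -0.8]
gripper_width: 0.155
gripper_force: 30.0
time_s: 8.1
tcp_pos: [0.5328, -0.0715, 0.1727]
ee_rot: [[-0.992, -0.124, 0.016], [-0.124, 0.992, 0.0], [-0.016, -0.002, -1.0]]
wrist_force: [0.8, 0.2, -0.7]
gripper_width: 0.154
gripper_force: 30.0
wrist 2152 (array([531.5, -73.4]), array([30.9, 28.9]), 85.8) z95 0.2206
t 8.2 tcp [ 0.5302 -0.0712  0.1687] yaw_y 97.0 d_tool [ 0.0275  0.3596 -0.0215] j6 -92.7 w 0.157
```

Gripped (30 N). Carrying it to the tin.

```bash
python3 steer.py '[[0,0.0275,0.36,0,0,0,0],[0,0.0275,0.36,0,0,0,0],[0,0.0275,0.36,0,0,0,0],[0,0.0275,0.36,0,0,0,0],[0,0.0275,0.36,0,0,0,0],[0,0.0275,0.36,0,0,0,0],[0,0.0275,0.36,0,0,0,0],[0,0.0275,0.36,0,0,0,0]]'; python3 steer.py '[[0,0,0,0,0,0,0],[0,0,0,0,0,0,0]]'
cat >> h.py <<'E'
def tin(cam,xy=(.4586,.2822)):
    im,W,H,c=cloud(cam);Z=W[...,2];d=np.hypot(W[...,0]-xy[0],W[...,1]-xy[1])
    m=(d<.057)&(d>.040)&(Z>.0615)&(Z<.071);print("tin",cam,m.sum(),*circ(W[m]))
E
python3 -c "
from h import *
tin('wrist');tin('top');tool([.4586,.2822,.05],None)"
```

```text
time_s: 8.95
tcp_pos: [0.4549, 0.286, 0.1629]
ee_rot: [[-0.992, -0.127, -0.002], [-0.127, 0.992, -0.001], [0.002, -0.001, -1.0]]
wrist_force: [0.2, -0.5, -1.5]
gripper_width: 0.161
gripper_force: 30.0
time_s: 9.15
tcp_pos: [0.4557, 0.2814, 0.1634]
ee_rot: [[-0.992, -0.122, -0.002], [-0.122, 0.992, -0.002], [0.003, -0.002, -1.0]]
wrist_force: [-0.2, -0.6, -0.9]
gripper_width: 0.155
gripper_force: 30.0
tin wrist 1652 [459.43706711 281.29691061] 50.13805356585384
tin top 82 [458.28370709 282.44653978] 50.11152973077173
t 9.2 tcp [0.4563 0.2809 0.1641] yaw_y 96.9 d_tool [-0.0026  0.0012  0.1141] j6 -132.0 w 0.156
```

```bash
python3 steer.py '[[0,-0.003,0.001,0.05,0,0,0],[0,-0.003,0.001,0.1,0,0,0],[0,-0.003,0.001,0.14,0,0,0],[0,-0.003,0.001,0.155,0,0,0],[0,-0.003,0.001,0.159,0,0,0],[0,-0.003,0.001,0.159,0,0,0]]'; python3 steer.py '[[0.35,0,0,0,0,0,0],[0.35,0,0,0,0,0,0],[0.35,0,0,0,0,0,0],[0.35,0,0,0,0,0,0],[0.35,0,0,-0.05,0,0,0],[0.35,0,0,-0.1,0,0,0],[0.35,0,0,-0.15,0,0,0],[0.35,0,0,-0.2,0,0,0]]'; python3 -c "
from h import *
bar('wrist',(.459,.282),.03,.05,.045);tin('top')
bar('top',(.503,-.216),.09,.106,.045)
tool([.5035,-.2165,.19],59)"
```

```text
time_s: 9.85
tcp_pos: [0.4598, 0.2829, 0.0057]
ee_rot: [[-0.993, -0.121, -0.0], [-0.121, 0.993, -0.001], [0.0, -0.0, -1.0]]
wrist_force: [-0.5, -0.2, -0.2]
gripper_width: 0.161
gripper_force: 30.0
time_s: 10.65
tcp_pos: [0.459, 0.2835, 0.2083]
ee_rot: [[-0.992, -0.123, 0.001], [-0.123, 0.992, 0.001], [-0.001, 0.001, -1.0]]
wrist_force: [0.4, 1.3, 0.1]
gripper_width: 0.351
gripper_force: 0.0
wrist 74 (array([460.1, 282.9]), array([25.8,  8.4]), 7.3) z95 0.0405
tin top 96 [458.59549984 282.70140043] 50.4573808637979
top 113 (array([ 503.1, -215.6]), array([48.8, 14.6]), -32.5) z95 0.1014
t 10.8 tcp [0.4609 0.2854 0.2104] yaw_y 97.1 d_tool [ 0.0195 -0.5034  0.0171] j6 -131.9 w 0.35
world turn -38.1 -> rz 38.1
```

```bash
python3 steer.py '[[0.35,0.01,-0.36,0.03,0,0,39],[0.35,0.01,-0.36,0.03,0,0,39],[0.35,0.01,-0.36,0.03,0,0,39],[0.35,0.01,-0.36,0.03,0,0,39],[0.35,0.01,-0.36,0.03,0,0,39],[0.35,0.01,-0.36,0.03,0,0,39],[0.35,0.01,-0.36,0.03,0,0,39],[0.35,0.01,-0.36,0.03,0,0,39]]'; python3 -c "
from h import *
tool([.5035,-.2165,.19],57.7)"
```

```text
time_s: 11.6
tcp_pos: [0.4919, -0.0785, 0.174]
ee_rot: [[-0.846, 0.534, -0.004], [0.534, 0.846, -0.001], [0.003, -0.002, -1.0]]
wrist_force: [-0.6, 0.5, -0.1]
gripper_width: 0.35
gripper_force: 0.0
t 11.6 tcp [ 0.4919 -0.0785  0.174 ] yaw_y 57.7 d_tool [-0.0834 -0.1106 -0.016 ] j6 -131.9 w 0.35
world turn -0.0 -> rz 0.0
```

```bash
python3 steer.py '[[0.35,-0.083,-0.11,-0.01,0,0,0],[0.35,-0.083,-0.11,-0.01,0,0,0],[0.35,-0.083,-0.11,-0.01,0,0,0],[0.35,-0.083,-0.11,-0.01,0,0,0],[0.35,-0.083,-0.11,-0.01,0,0,0],[0.35,-0.083,-0.11,-0.01,0,0,0]]'; python3 -c "
from h import *
bar('wrist',(.5035,-.2165),.089,.106,.045)
tool([.5035,-.2165,.063],57.7)"
```

```text
time_s: 12.2
tcp_pos: [0.5052, -0.211, 0.185]
ee_rot: [[-0.849, 0.529, -0.001], [0.529, 0.849, 0.001], [0.001, -0.0, -1.0]]
wrist_force: [-0.9, 0.9, -0.1]
gripper_width: 0.352
gripper_force: 0.0
wrist 1149 (array([ 504.6, -217.7]), array([49.6, 13.5]), -32.5) z95 0.1003
t 12.2 tcp [ 0.5054 -0.2108  0.1853] yaw_y 58.1 d_tool [-0.0016 -0.0058  0.1223] j6 -116.2 w 0.352
world turn -0.4 -> rz 0.4
```

```bash
python3 steer.py '[[0.35,-0.002,-0.006,0.05,0,0,0.4],[0.35,-0.002,-0.006,0.1,0,0,0.4],[0.35,-0.002,-0.006,0.122,0,0,0.4],[0.35,-0.002,-0.006,0.122,0,0,0.4],[0.35,-0.002,-0.006,0.122,0,0,0.4],[0,-0.002,-0.006,0.122,0,0,0.4],[0,-0.002,-0.006,0.122,0,0,0.4],[0,-0.002,-0.006,0.122,0,0,0.4]]'; python3 steer.py '[[0,0,0,0,0,0,0],[0,0,0,0,0,0,0],[0,0,0,0,0,0,0],[0,0,0,0,0,0,0]]'; python3 steer.py '[[0,0,0,-0.05,0,0,0],[0,0,0,-0.1,0,0,0],[0,0,0,-0.15,0,0,0],[0,0,0,-0.16,0,0,0],[0,0,0,-0.16,0,0,0]]';python3 -c "
from h import *
tool([.459,.2822,.21])"
```

```text
time_s: 13.05
tcp_pos: [0.5051, -0.2182, 0.0652]
ee_rot: [[-0.845, 0.535, 0.003], [0.535, 0.845, -0.0], [-0.003, 0.001, -1.0]]
wrist_force: [0.5, 1.6, 2.2]
gripper_width: 0.16
gripper_force: 3.9
time_s: 13.45
tcp_pos: [0.505, -0.2182, 0.065]
ee_rot: [[-0.845, 0.535, 0.002], [0.535, 0.845, -0.0], [-0.002, 0.001, -1.0]]
wrist_force: [-0.6, 2.6, 6.0]
gripper_width: 0.154
gripper_force: 30.0
time_s: 13.95
tcp_pos: [0.5049, -0.2183, 0.2256]
ee_rot: [[-0.844, 0.536, 0.005], [0.536, 0.844, -0.0], [-0.004, 0.002, -1.0]]
wrist_force: [-1.0, -1.0, -2.4]
gripper_width: 0.157
gripper_force: 30.0
t 13.9 tcp [ 0.5049 -0.2183  0.2256] yaw_y 57.6 d_tool [0.3069 0.398  0.0153] j6 -115.9 w 0.157
```

```bash
python3 steer.py '[[0,0.184,0.239,0,0,0,-24],[0,0.184,0.239,0,0,0,-24],[0,0.184,0.239,0,0,0,-24],[0,0.184,0.239,0,0,0,-24],[0,0.184,0.239,0,0,0,-24],[0,0.184,0.239,0,0,0,-24],[0,0.184,0.239,0,0,0,-24],[0,0.184,0.239,0,0,0,-24]]'; python3 -c "
from h import *
tool([.460,.2812,.20],97)"
```

```text
time_s: 14.75
tcp_pos: [0.4751, 0.083, 0.2212]
ee_rot: [[-0.99, 0.143, -0.005], [0.143, 0.99, -0.002], [0.005, -0.003, -1.0]]
wrist_force: [-0.3, -0.5, -1.2]
gripper_width: 0.152
gripper_force: 30.0
t 14.8 tcp [0.4751 0.083  0.2212] yaw_y 81.8 d_tool [0.0432 0.1941 0.0209] j6 -127.4 w 0.152
world turn 15.2 -> rz -15.2
```

```bash
python3 steer.py '[[0,0.043,0.194,0.01,0,0,-10],[0,0.043,0.194,0.01,0,0,-10],[0,0.043,0.194,0.01,0,0,-10],[0,0.043,0.194,0.01,0,0,-10],[0,0.043,0.194,0.01,0,0,-10],[0,0.043,0.194,0.01,0,0,-10],[0,0.043,0.194,0.01,0,0,-10]]'; python3 -c "
from h import *
tin('top')
im,W,H,c=cloud('wrist','w5');Z=W[...,2]
bar('wrist',(.46,.282),.19,.30,.06)
s=r.sense();p=s['tcp_pos'];d=np.hypot(W[...,0]-p[0],W[...,1]-p[1])
m=(d<.06)&(d>.03)&(Z>.12)&(Z<.2);print(m.sum(),circ(W[m]),rect(W[m]))
tool([.460,.2812,.20])"
```

```text
time_s: 15.45
tcp_pos: [0.4624, 0.2785, 0.2127]
ee_rot: [[-1.0, -0.026, -0.002], [-0.026, 1.0, -0.002], [0.002, -0.002, -1.0]]
wrist_force: [-0.4, -0.3, -1.4]
gripper_width: 0.157
gripper_force: 30.0
tin top 83 [458.12406541 282.48382823] 50.00943675736306
wrist 1465 (array([458.8, 277.9]), array([38.8, 13.3]), 2.2) z95 0.2485
3168 (array([461.30657193, 277.89148684]), np.float64(41.88352182611169)) (array([457.3, 277.8]), array([83.4, 76.6]), -88.9)
t 15.6 tcp [0.4627 0.2788 0.2137] yaw_y 91.5 d_tool [0.0026 0.0025 0.0137] j6 -136.8 w 0.155
```

View pics/w5.png

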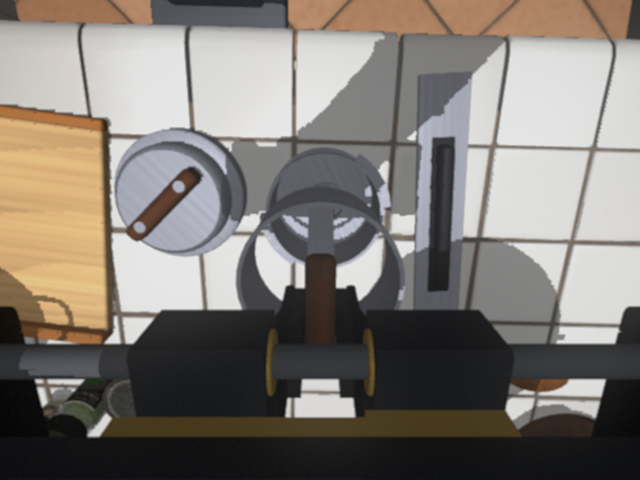

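The view shows the held 88 ring around (320,260) above the tin at (325,200), upright, with the lid at (180,190). I'll correct the offset and lower part of the way.

```bash
python3 steer.py '[[0,0.0027,0.0043,0.04,0,0,0],[0,0.0027,0.0043,0.075,0,0,0],[0,0.0027,0.0043,0.075,0,0,0],[0,0.0027,0.0043,0.075,0,0,0]]'; python3 -c "
from h import *
for i in range(2):
  im,W,H,c=cloud('wrist');Z=W[...,2]
  s=r.sense();p=s['tcp_pos'];d=np.hypot(W[...,0]-p[0],W[...,1]-p[1])
  q=p[2]-.049
  m=(d<.06)&(d>.03)&(Z>q+.025)&(Z<q+.06);print(m.sum(),circ(W[m]),p.round(4))
  tin('wrist')
  d=np.hypot(W[...,0]-.4586,W[...,1]-.2822);m=(d<.0605)&(d>.053)&(Z>.05)&(Z<.062);print('tabs',circ(W[m]))
"
```

```text
time_s: 16.0
tcp_pos: [0.4603, 0.2841, 0.1395]
ee_rot: [[-1.0, -0.028, 0.001], [-0.028, 1.0, -0.001], [-0.001, -0.001, -1.0]]
wrist_force: [-0.2, 0.4, -0.9]
gripper_width: 0.153
gripper_force: 30.0
4199 (array([460.00189408, 283.57834753]), np.float64(41.74543637065007)) [0.461  0.2849 0.1407]
tin wrist 1668 [459.31764071 281.45218009] 50.053678124797315
tabs (array([459.56575484, 281.19941121]), np.float64(56.733827051956226))
4261 (array([460.66249516, 284.86586171]), np.float64(41.76515928428812)) [0.461  0.2855 0.1411]
tin wrist 1675 [459.3552104  281.43826023] 50.0774454173182
tabs (array([459.47355664, 281.21657728]), np.float64(56.678795981710465))
```

```bash
python3 steer.py '[[0,0.001,-0.002,0.005,0,0,0],[0,0.001,-0.002,0.03,0,0,0],[0,0.001,-0.002,0.055,0,0,0],[0,0.001,-0.002,0.075,0,0,0],[0,0.001,-0.002,0.082,0,0,0],[0,0.001,-0.002,0.085,0,0,0],[0,0.001,-0.002,0.085,0,0,0]]'
```

```text
time_s: 16.9
tcp_pos: [0.459, 0.283, 0.0543]
ee_rot: [[-1.0, -0.029, 0.001], [-0.029, 1.0, 0.001], [-0.001, 0.001, -1.0]]
wrist_force: [0.0, 0.1, -1.3]
gripper_width: 0.156
gripper_force: 30.0
```

```bash
python3 steer.py '[[0.35,0,0,0,0,0,0],[0.35,0,0,0,0,0,0],[0.35,0,0,0,0,0,0],[0.35,0,0,0,0,0,0],[0.35,0,0,-0.05,0,0,0],[0.35,0,0,-0.1,0,0,0],[0.35,0,0,-0.15,0,0,0],[0.35,0,0,-0.15,0,0,0]]'; python3 -c "
from h import *
bar('wrist',(.459,.282),.076,.096,.045);tin('wrist')
bar('top',(.459,.282),.076,.096,.045)
bar('top',(.4547,.1405),.062,.08,.05);bar('wrist',(.4547,.1405),.062,.08,.05)
im,W,H,c=cloud('top');Z=W[...,2]
d=W[...,:2]-np.array([.459,.282]);rr=np.hypot(d[...,0],d[...,1]);a=np.degrees(np.arctan2(d[...,1],d[...,0]))
m=(rr>.0535)&(rr<.0605)&(Z>.046)&(Z<.062);q=np.sort(a[m]);print('tab a',q[q<20][[0,-1]],q[q>60][[0,-1]])
tool([.4547,.1405,.19],44.6)
"
```

```text
time_s: 17.7
tcp_pos: [0.4624, 0.2855, 0.2122]
ee_rot: [[-0.999, -0.03, 0.013], [-0.03, 1.0, 0.011], [-0.013, 0.01, -1.0]]
wrist_force: [-0.4, 0.5, -0.6]
gripper_width: 0.351
gripper_force: 0.0
wrist 301 (array([458.6, 282.9]), array([49.2, 10.1]), 1.9) z95 0.0882
tin wrist 1649 [459.57402505 281.28934326] 50.17442514972056
top 22 (array([439.8, 282.2]), array([12. ,  7.9]), -88.3) z95 0.0886
top 117 (array([455.4, 140.1]), array([76.9, 13. ]), -45.3) z95 0.075
wrist 1178 (array([456. , 140.7]), array([80.3, 13.8]), -45.2) z95 0.0744Traceback (most recent call last):
  File "<string>", line 8, in <module>
    m=(rr>.0535)&(rr<.0605)&(Z>.046)&(Z<.062);q=np.sort(a[m]);print('tab a',q[q<20][[0,-1]],q[q>60][[0,-1]])
                                                                            ~~~~~~~^^^^^^^^
IndexError: index 0 is out of bounds for axis 0 with size 0
```

```bash
python3 steer.py '[[0.35,0,-0.07,0,0,0,-66],[0.35,0,-0.07,0,0,0,-66],[0.35,0,-0.07,0,0,0,-66],[0.35,0,-0.07,0,0,0,-66],[0.35,0,-0.07,0,0,0,-66],[0.35,0,-0.07,0,0,0,-66],[0.35,0,-0.07,0,0,0,-66],[0.35,0,-0.07,0,0,0,-66]]'; python3 -c "
from h import *
tool([.4555,.1405,.16],44.7)
im,W,H,c=cloud('top');Z=W[...,2]
d=W[...,:2]-np.array([.459,.282]);rr=np.hypot(d[...,0],d[...,1]);a=np.degrees(np.arctan2(d[...,1],d[...,0]))
m=(rr>.0535)&(rr<.0605)&(Z>.046)&(Z<.062);q=np.sort(a[m]);print(m.sum(),np.histogram(q,bins=np.arange(-180,181,10)))
"
```

```text
time_s: 18.8
tcp_pos: [0.4602, 0.2122, 0.2023]
ee_rot: [[-0.376, -0.927, -0.002], [-0.927, 0.376, -0.002], [0.003, 0.001, -1.0]]
wrist_force: [0.1, 0.5, 0.6]
gripper_width: 0.349
gripper_force: 0.0
t 18.8 tcp [0.4602 0.2122 0.2023] yaw_y 157.9 d_tool [ 0.068  -0.0227  0.0425] j6 -65.2 w 0.349
world turn 66.8 -> rz -66.8
4 (array([0, 0, 0, 0, 0, 0, 0, 0, 0, 0, 2, 0, 0, 0, 0, 0, 0, 0, 0, 0, 0, 0,
       0, 0, 0, 0, 0, 0, 2, 0, 0, 0, 0, 0, 0, 0]), array([-180, -170, -160, -150, -140, -130, -120, -110, -100,  -90,  -80,
        -70,  -60,  -50,  -40,  -30,  -20,  -10,    0,   10,   20,   30,
         40,   50,   60,   70,   80,   90,  100,  110,  120,  130,  140,
        150,  160,  170,  180]))
```

```bash
python3 steer.py '[[0.35,0.068,-0.0227,0.03,0,0,-66.8],[0.35,0.068,-0.0227,0.03,0,0,-66.8],[0.35,0.068,-0.0227,0.03,0,0,-66.8],[0.35,0.068,-0.0227,0.03,0,0,-66.8],[0.35,0.068,-0.0227,0.03,0,0,-66.8],[0.35,0.068,-0.0227,0.03,0,0,-66.8],[0.35,0.068,-0.0227,0.03,0,0,-66.8],[0.35,0.068,-0.0227,0.03,0,0,-66.8]]'; python3 steer.py '[[0.35,0,0,0,0,0,0],[0.35,0,0,0,0,0,0]]';python3 -c "
from h import *
bar('wrist',(.4555,.1405),.062,.08,.05)
im,W,H,c=cloud('top');Z=W[...,2]
d=W[...,:2]-np.array([.459,.282]);rr=np.hypot(d[...,0],d[...,1]);a=np.degrees(np.arctan2(d[...,1],d[...,0]))
m=(rr>.0535)&(rr<.0605)&(Z>.046)&(Z<.062);q=np.sort(a[m]);print(m.sum(),np.histogram(q,bins=np.arange(-180,181,10))[0])
tin('top')
tool([.4555,.1405,.032],44.7)
"
```

```text
time_s: 19.65
tcp_pos: [0.4553, 0.1407, 0.1727]
ee_rot: [[0.702, -0.712, -0.002], [-0.712, -0.702, -0.001], [-0.0, 0.002, -1.0]]
wrist_force: [0.1, 0.6, 0.2]
gripper_width: 0.351
gripper_force: 0.0
time_s: 19.85
tcp_pos: [0.4554, 0.1409, 0.1731]
ee_rot: [[0.698, -0.716, -0.001], [-0.716, -0.698, -0.001], [-0.0, 0.002, -1.0]]
wrist_force: [-0.6, 0.7, -0.0]
gripper_width: 0.356
gripper_force: 0.0
wrist 706 (array([457.3, 137.7]), array([79.7, 12.9]), -45.2) z95 0.0741
0 [0 0 0 0 0 0 0 0 0 0 0 0 0 0 0 0 0 0 0 0 0 0 0 0 0 0 0 0 0 0 0 0 0 0 0 0]
tin top 0 [0. 0.] 0.0
t 20.0 tcp [0.4556 0.141  0.1735] yaw_y -135.7 d_tool [0.0003 0.0004 0.1415] j6 7.6 w 0.347
world turn 0.4 -> rz -0.4
```

```bash
python3 steer.py '[[0.35,0,0,0.05,0,0,-0.4],[0.35,0,0,0.1,0,0,-0.4],[0.35,0,0,0.135,0,0,-0.4],[0.35,0,0,0.143,0,0,-0.4],[0.35,0,0,0.143,0,0,-0.4],[0,0,0,0.143,0,0,-0.4],[0,0,0,0.143,0,0,-0.4],[0,0,0,0.143,0,0,-0.4]]'; python3 steer.py '[[0,0,0,0,0,0,0],[0,0,0,0,0,0,0],[0,0,0,0,0,0,0],[0,0,0,0,0,0,0]]'; python3 steer.py '[[0,0,0,-0.05,0,0,0],[0,0,0,-0.1,0,0,0],[0,0,0,-0.15,0,0,0],[0,0,0,-0.15,0,0,0],[0,0,0,-0.15,0,0,0]]';python3 -c "
from h import *
tool([.459,.282,.18],90)"
```

```text
time_s: 20.8
tcp_pos: [0.456, 0.1412, 0.0324]
ee_rot: [[0.705, -0.709, 0.001], [-0.709, -0.705, 0.001], [0.0, -0.001, -1.0]]
wrist_force: [-2.0, -1.3, 6.4]
gripper_width: 0.181
gripper_force: 30.0
time_s: 21.2
tcp_pos: [0.456, 0.1411, 0.0323]
ee_rot: [[0.705, -0.709, 0.001], [-0.709, -0.705, 0.001], [0.0, -0.001, -1.0]]
wrist_force: [-3.1, -1.7, 7.4]
gripper_width: 0.182
gripper_force: 30.0
time_s: 21.7
tcp_pos: [0.4557, 0.1415, 0.1819]
ee_rot: [[0.705, -0.71, 0.002], [-0.71, -0.705, 0.003], [-0.001, -0.004, -1.0]]
wrist_force: [-0.4, 0.0, -2.5]
gripper_width: 0.181
gripper_force: 30.0
t 21.7 tcp [0.4557 0.1415 0.1819] yaw_y -135.2 d_tool [-0.0973 -0.1013  0.0023] j6 8.1 w 0.181
world turn 45.2 -> rz -45.2
```

```bash
python3 steer.py '[[0,-0.0973,-0.1013,0,0,0,-55],[0,-0.0973,-0.1013,0,0,0,-55],[0,-0.0973,-0.1013,0,0,0,-55],[0,-0.0973,-0.1013,0,0,0,-55],[0,-0.0973,-0.1013,0,0,0,-55],[0,-0.0973,-0.1013,0,0,0,-55],[0,-0.0973,-0.1013,0,0,0,-55],[0,-0.0973,-0.1013,0,0,0,-55]]';  python3 steer.py '[[0,0,0,0,0,0,0],[0,0,0,0,0,0,0]]';python3 -c "
from h import *
im,W,H,c=cloud('wrist','w6');Z=W[...,2];s=r.sense();p=s['tcp_pos'];lz=p[2]-.032
d=np.hypot(W[...,0]-.459,W[...,1]-.282)
for a,b in((.018,.03),):
  m=(d<.075)&(Z>lz+a)&(Z<lz+b);print('lid skirt',m.sum(),circ(W[m]))
m=(d<.060)&(d>.035)&(Z>.05)&(Z<.07);print('tin',m.sum(),circ(W[m]),rect(W[m]) if m.sum()>5 else '')
tool([.4594,.2825,.09],100)"
```

```text
time_s: 22.5
tcp_pos: [0.4577, 0.2806, 0.1782]
ee_rot: [[0.985, 0.17, -0.004], [0.17, -0.985, -0.003], [-0.004, 0.002, -1.0]]
wrist_force: [0.8, -0.9, -2.6]
gripper_width: 0.182
gripper_force: 30.0
time_s: 22.7
tcp_pos: [0.4586, 0.2811, 0.1798]
ee_rot: [[0.986, 0.17, -0.001], [0.17, -0.986, -0.001], [-0.002, 0.001, -1.0]]
wrist_force: [-0.0, -0.4, -1.1]
gripper_width: 0.18
gripper_force: 30.0
lid skirt 7540 (array([459.45441896, 280.93832073]), np.float64(58.5712425954564))
tin 0 (array([0., 0.]), np.float64(0.0)) 
t 22.8 tcp [0.4587 0.2813 0.1801] yaw_y -80.2 d_tool [ 0.001  -0.0012  0.0901] j6 51.0 w 0.177
world turn 0.2 -> rz -0.2
```

View pics/w6.png

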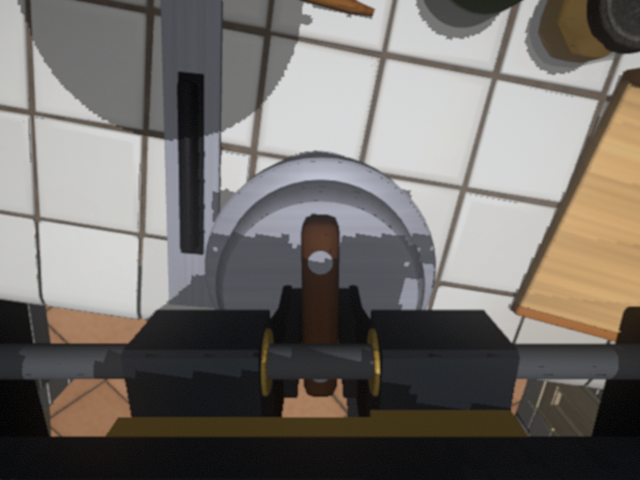

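The lid is held level, with its bar running vertically at (320,300), over the tin. Lowering in stages.

```bash
python3 steer.py '[[0,0.0005,-0.001,0.04,0,0,0],[0,0.0005,-0.001,0.07,0,0,0],[0,0.0005,-0.001,0.08,0,0,0],[0,0.0005,-0.001,0.084,0,0,0],[0,0.0005,-0.001,0.088,0,0,0],[0,0.0005,-0.001,0.088,0,0,0]]'; python3 steer.py '[[0,0,0,0.003,0,0,0],[0,0,0,0.006,0,0,0],[0,0,0,0.006,0,0,0]]'
```

```text
time_s: 23.35
tcp_pos: [0.4599, 0.2832, 0.0936]
ee_rot: [[0.985, 0.171, 0.001], [0.171, -0.985, 0.001], [0.002, -0.001, -1.0]]
wrist_force: [0.1, -0.6, -2.0]
gripper_width: 0.182
gripper_force: 30.0
time_s: 23.65
tcp_pos: [0.4592, 0.2825, 0.0867]
ee_rot: [[0.985, 0.171, -0.0], [0.171, -0.985, -0.0], [-0.0, -0.0, -1.0]]
wrist_force: [-0.7, 0.4, -2.8]
gripper_width: 0.179
gripper_force: 30.0
```

Already below the tab level (0.089) with no contact. Continuing to seat it.

```bash
python3 steer.py '[[0,0,0,0.003,0,0,0],[0,0,0,0.006,0,0,0],[0,0,0,0.008,0,0,0],[0,0,0,0.008,0,0,0]]';python3 steer.py '[[0,0,0,0.001,0,0,0],[0,0,0,0.001,0,0,0]]'
```

```text
time_s: 24.05
tcp_pos: [0.4593, 0.2826, 0.0786]
ee_rot: [[0.985, 0.171, -0.0], [0.171, -0.985, -0.0], [-0.0, 0.0, -1.0]]
wrist_force: [0.2, -0.1, -2.6]
gripper_width: 0.18
gripper_force: 30.0
time_s: 24.25
tcp_pos: [0.4594, 0.2827, 0.0784]
ee_rot: [[0.985, 0.171, 0.0], [0.171, -0.985, 0.0], [0.0, -0.0, -1.0]]
wrist_force: [-1.6, -1.3, 3.0]
gripper_width: 0.181
gripper_force: 30.0
```

Seated. Twisting clockwise (world turn −74°, which is rz +).

```bash
python3 steer.py '[[0,0,0,0,0,0,8],[0,0,0,0,0,0,16],[0,0,0,0,0,0,24],[0,0,0,0,0,0,32],[0,0,0,0,0,0,40],[0,0,0,0,0,0,48],[0,0,0,0,0,0,56],[0,0,0,0,0,0,62]]'; python3 -c "
from h import *
print(r.sense()['moment']);tool([.459,.282,.078],90)"; python3 steer.py '[[0,0,0,0,0,0,3],[0,0,0,0,0,0,6],[0,0,0,0,0,0,8],[0,0,0,0,0,0,8]]'; python3 -c "
from h import *
print(r.sense()['moment']);tool([.459,.282,.078],90)"
```

```text
time_s: 25.05
tcp_pos: [0.4601, 0.2832, 0.0784]
ee_rot: [[0.61, -0.792, 0.002], [-0.792, -0.61, 0.001], [0.0, -0.002, -1.0]]
wrist_force: [1.3, -0.4, 1.5]
gripper_width: 0.179
gripper_force: 30.0
[-0.07317802  0.17455724  0.10835065]
t 25.1 tcp [0.4601 0.2832 0.0784] yaw_y -142.4 d_tool [0.0003 0.0016 0.0004] j6 -11.3 w 0.179
world turn 52.4 -> rz -52.4
time_s: 25.45
tcp_pos: [0.4601, 0.2832, 0.0784]
ee_rot: [[0.498, -0.867, 0.002], [-0.867, -0.498, 0.001], [-0.0, -0.002, -1.0]]
wrist_force: [-0.1, 0.3, 1.7]
gripper_width: 0.181
gripper_force: 30.0
[ 0.00613303  0.11339616 -0.00377995]
t 25.4 tcp [0.4601 0.2832 0.0784] yaw_y -150.1 d_tool [0.0005 0.0015 0.0004] j6 -19.0 w 0.181
world turn 60.1 -> rz -60.1
```

```bash
for k in 1; do python3 steer.py '[[0,0,0,0,0,0,2],[0,0,0,0,0,0,4],[0,0,0,0,0,0,4]]' | tail -3; python3 -c "
from h import *
print(r.sense()['moment']);tool([.459,.282,.078],90)"; python3 steer.py '[[0,0,0,0,0,0,2],[0,0,0,0,0,0,4],[0,0,0,0,0,0,4]]'|tail -3; python3 -c "
from h import *
print(r.sense()['moment']);tool([.459,.282,.078],90)"; done;  python3 steer.py '[[0,0,0,0,0,0,2],[0,0,0,0,0,0,4],[0,0,0,0,0,0,4]]'|tail -3; python3 -c "
from h import *
print(r.sense()['moment']);tool([.459,.282,.078],90)"
```

```text
wrist_force: [0.9, -0.4, 3.1]
gripper_width: 0.178
gripper_force: 30.0
[-0.01421588  0.06245236  0.06444558]
t 25.8 tcp [0.46   0.2832 0.0784] yaw_y -154.1 d_tool [0.0006 0.0014 0.0004] j6 -23.0 w 0.178
world turn 64.1 -> rz -64.1
wrist_force: [0.3, -0.4, 4.1]
gripper_width: 0.183
gripper_force: 30.0
[0.01338661 0.25653944 0.20234303]
t 26.1 tcp [0.4598 0.283  0.0784] yaw_y -158.1 d_tool [0.0006 0.0011 0.0004] j6 -26.9 w 0.183
world turn 68.1 -> rz -68.1
wrist_force: [-0.6, 0.2, 3.4]
gripper_width: 0.181
gripper_force: 30.0
[-0.06397305  0.13675867  0.17119785]
t 26.4 tcp [0.4599 0.283  0.0784] yaw_y -162.0 d_tool [0.0007 0.0011 0.0004] j6 -30.9 w 0.181
world turn 72.0 -> rz -72.0
```

The moment rose to about 0.2 N·m near the predicted angle and stayed there, so the tin is now turning with the lid: it is against the stops. Test lift.

```bash
python3 steer.py '[[0,0,0,-0.02,0,0,2],[0,0,0,-0.06,0,0,2],[0,0,0,-0.1,0,0,2],[0,0,0,-0.1,0,0,2],[0,0,0,-0.1,0,0,2]]'; python3 -c "
from h import *
im,W,H,c=cloud('side');cv2.imwrite('pics/s7.png',cv2.resize(im[120:320,210:430,::-1],None,fx=2.5,fy=2.5))
im,W,H,c=cloud('top');Z=W[...,2]
def box(u0,u1,v0,v1):
    m=np.zeros((480,640),bool);m[v0:v1,u0:u1]=1;return m
br=(H[...,0]<18)&(H[...,1]>90)
m=box(325,475,192,308)&(Z>.010)&(Z<.032)&br;print(rect(W[m]))
K=c['K'];
# board outline from colour, rays onto planes: flat near edge / ends
bm=(box(325,480,190,312)&(H[...,0]<25)&(H[...,1]>60)).astype(np.uint8)
bm=cv2.morphologyEx(bm,cv2.MORPH_OPEN,np.ones((3,3)))
ct=max(cv2.findContours(bm,0,2)[0],key=cv2.contourArea);bx=cv2.boxPoints(cv2.minAreaRect(ct));print(bx.round(1))
for h in(.016,.028):print(h,[ray(c,*p,h)[:2].round(4) for p in bx])
tool([.45,-.02,.1])
"
```

```text
time_s: 26.85
tcp_pos: [0.4573, 0.2818, 0.175]
ee_rot: [[0.272, -0.962, -0.005], [-0.962, -0.272, -0.001], [-0.0, 0.005, -1.0]]
wrist_force: [-1.7, -1.2, -9.4]
gripper_width: 0.182
gripper_force: 30.0
(array([ 487. , -105.3]), array([326.8, 240. ]), 83.7)
[[329.  289.4]
 [339.9 196.7]
 [468.4 211.9]
 [457.5 304.6]]
0.016 [array([0.3819, 0.0722]), array([0.6265, 0.0471]), array([ 0.5906, -0.2897]), array([ 0.3497, -0.2538])]
0.028 [array([0.3813, 0.0722]), array([0.6234, 0.0474]), array([ 0.5879, -0.286 ]), array([ 0.3495, -0.2505])]
t 26.9 tcp [0.4564 0.2804 0.1733] yaw_y -164.2 d_tool [0.2872 0.0871 0.075 ] j6 -33.0 w 0.18
```

View pics/s7.png

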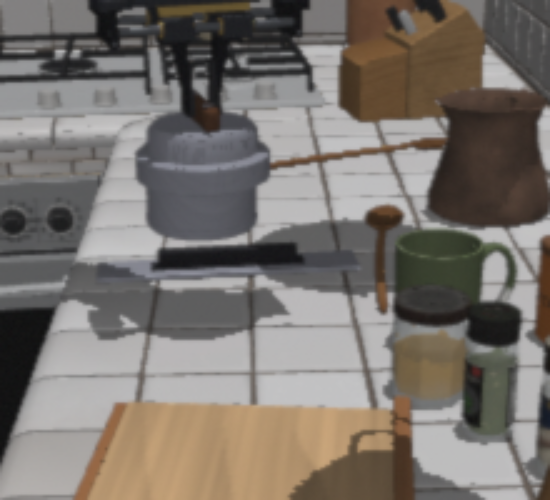

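The locked tin hangs whole from the bar (body at (200,180), 9.4 N) with the ruler behind it at (230,262). Carrying it to the right side of the board.

```bash
python3 steer.py '[[0,0.3,0.107,-0.02,0,0,0],[0,0.3,0.107,-0.02,0,0,0],[0,0.3,0.107,-0.02,0,0,0],[0,0.3,0.107,-0.02,0,0,0],[0,0.3,0.107,-0.02,0,0,0],[0,0.3,0.107,-0.02,0,0,0],[0,0.3,0.107,-0.02,0,0,0],[0,0.3,0.107,-0.02,0,0,0]]';python3 -c "
from h import *
tool([.4249,-.1942,.17])"
```

```text
time_s: 27.75
tcp_pos: [0.4354, -0.0384, 0.1951]
ee_rot: [[0.269, -0.963, -0.007], [-0.963, -0.269, -0.002], [0.0, 0.007, -1.0]]
wrist_force: [1.1, -0.0, -9.8]
gripper_width: 0.179
gripper_force: 30.0
t 27.8 tcp [ 0.4354 -0.0384  0.1951] yaw_y -164.4 d_tool [0.1472 0.0517 0.0255] j6 -0.8 w 0.179
```

```bash
python3 steer.py '[[0,0.147,0.052,0.03,0,0,0],[0,0.147,0.052,0.03,0,0,0],[0,0.147,0.052,0.03,0,0,0],[0,0.147,0.052,0.03,0,0,0],[0,0.147,0.052,0.03,0,0,0],[0,0.147,0.052,0.06,0,0,0],[0,0.147,0.052,0.09,0,0,0],[0,0.147,0.052,0.09,0,0,0]]';python3 -c "
from h import *
tool([.4249,-.1942,.097])"
```

```text
time_s: 28.55
tcp_pos: [0.4241, -0.1893, 0.1033]
ee_rot: [[0.273, -0.962, -0.012], [-0.962, -0.273, 0.003], [-0.006, 0.011, -1.0]]
wrist_force: [-1.1, 0.7, -9.2]
gripper_width: 0.176
gripper_force: 30.0
t 28.6 tcp [ 0.4241 -0.1893  0.1033] yaw_y -164.2 d_tool [0.0049 0.0005 0.0062] j6 19.9 w 0.176
```

```bash
python3 steer.py '[[0,0.003,0,0.002,0,0,0],[0,0.003,0,0.004,0,0,0],[0,0.003,0,0.006,0,0,0],[0,0.003,0,0.006,0,0,0]]';python3 steer.py '[[0,0,0,0.001,0,0,0],[0,0,0,0.002,0,0,0],[0,0,0,0.002,0,0,0]]'
```

```text
time_s: 28.95
tcp_pos: [0.4299, -0.1938, 0.1026]
ee_rot: [[0.273, -0.962, 0.002], [-0.962, -0.273, -0.0], [0.001, -0.002, -1.0]]
wrist_force: [0.9, -0.7, -7.9]
gripper_width: 0.18
gripper_force: 29.9
time_s: 29.25
tcp_pos: [0.4301, -0.1943, 0.1007]
ee_rot: [[0.273, -0.962, 0.002], [-0.962, -0.273, -0.001], [0.002, -0.002, -1.0]]
wrist_force: [0.7, -2.3, -3.2]
gripper_width: 0.181
gripper_force: 30.0
```

```bash
python3 steer.py '[[0,0,0,0.001,0,0,0],[0,0,0,0.002,0,0,0],[0,0,0,0.002,0,0,0]]' | tail -4;python3 steer.py '[[0,0,0,0.001,0,0,0],[0,0,0,0.002,0,0,0],[0,0,0,0.002,0,0,0]]'
```

```text
ee_rot: [[0.274, -0.962, 0.004], [-0.962, -0.274, -0.003], [0.004, -0.003, -1.0]]
wrist_force: [-1.7, -6.1, 7.2]
gripper_width: 0.179
gripper_force: 30.0
time_s: 29.85
tcp_pos: [0.4315, -0.196, 0.0997]
ee_rot: [[0.275, -0.961, 0.005], [-0.961, -0.275, -0.005], [0.006, -0.003, -1.0]]
wrist_force: [-4.5, -8.3, 14.8]
gripper_width: 0.181
gripper_force: 30.1
```

```bash
python3 steer.py '[[0,0,0,-0.003,0,0,0],[0,0,0,-0.003,0,0,0],[0.4,0,0,-0.003,0,0,0],[0.4,0,0,-0.003,0,0,0],[0.4,0,0,-0.003,0,0,0],[0.4,0,0,-0.003,0,0,0],[0.4,0,0,-0.06,0,0,0],[0.4,0,0,-0.11,0,0,0]]'; python3 -c "
from h import *
im,W,H,c=cloud('side');cv2.imwrite('pics/s8.png',cv2.resize(im[200:430,190:430,::-1],None,fx=2.4,fy=2.4))
bar('wrist',(.43,-.195),.10,.16,.06);bar('top',(.43,-.195),.10,.16,.06)
im,W,H,c=cloud('wrist');Z=W[...,2];d=np.hypot(W[...,0]-.43,W[...,1]+.195)
print(np.histogram(Z[d<.07],bins=np.arange(.0,.16,.005)))
m=(d<.07)&(d>.053)&(Z>.065)&(Z<.095);print('skirt',m.sum(),circ(W[m]))
tool([.475,.404,.2],94)"
```

```text
time_s: 30.65
tcp_pos: [0.4279, -0.1934, 0.1985]
ee_rot: [[0.273, -0.962, -0.005], [-0.962, -0.273, 0.001], [-0.002, 0.005, -1.0]]
wrist_force: [2.3, -0.6, -0.3]
gripper_width: 0.397
gripper_force: 0.0
wrist 1327 (array([ 432.2, -203.1]), array([80.8, 13.7]), -74.0) z95 0.136
top 85 (array([ 427.7, -187.4]), array([49.3, 12.1]), -73.8) z95 0.1363
(array([    0,     0,     0,   114,     0,     0,     0,     0,     0,
           0,     0,     0,     0,     2,     5,     5,    92,  4028,
          90,    89,    89,  1061, 10540,    55,    23,    38,  1678,
         931,     0,     0,     0]), array([0.   , 0.005, 0.01 , 0.015, 0.02 , 0.025, 0.03 , 0.035, 0.04 ,
       0.045, 0.05 , 0.055, 0.06 , 0.065, 0.07 , 0.075, 0.08 , 0.085,
       0.09 , 0.095, 0.1  , 0.105, 0.11 , 0.115, 0.12 , 0.125, 0.13 ,
       0.135, 0.14 , 0.145, 0.15 , 0.155]))
skirt 4212 (array([ 431.84063705, -200.61622897]), np.float64(58.96581734720526))
t 30.9 tcp [ 0.4297 -0.1934  0.1997] yaw_y -164.2 d_tool [-5.624e-01 -2.066e-01  1.000e-04] j6 20.3 w 0.399
world turn 78.2 -> rz -78.2
```

View pics/s8.png

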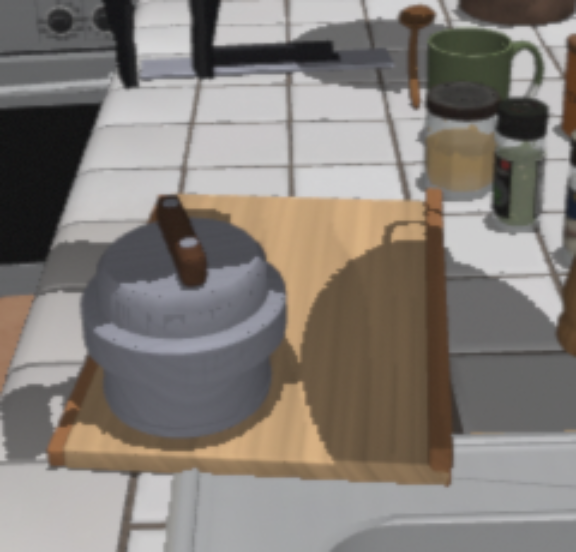

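The tin stands upright on the board (foot at (185,425)) with the lid level. Its height of 0.134–0.136 matches the seated value. Next is the ruler, visible at (270,60).

```bash
python3 steer.py '[[0.4,-0.35,-0.13,0,0,0,-60],[0.4,-0.35,-0.13,0,0,0,-60],[0.4,-0.35,-0.13,0,0,0,-60],[0.4,-0.35,-0.13,0,0,0,-60],[0.4,-0.35,-0.13,0,0,0,-60],[0.4,-0.35,-0.13,0,0,0,-60],[0.4,-0.35,-0.13,0,0,0,-60],[0.4,-0.35,-0.13,0,0,0,-60]]'
cat >> h.py <<'E'
def ridge(cam,xy,z0,z1,rad=.12):
    im,W,H,c=cloud(cam);Z=W[...,2];d=np.hypot(W[...,0]-xy[0],W[...,1]-xy[1])
    m=((d<rad)&(Z>z0)&(Z<z1)&(H[...,2]<60)).astype(np.uint8)
    n,l,s,_=cv2.connectedComponentsWithStats(m);k=1+s[1:,4].argmax();m=l==k
    print("ridge",cam,m.sum(),rect(W[m]),np.percentile(Z[m],95).round(4));return W[m]
E
python3 -c "
from h import *
ridge('top',(.475,.4035),.015,.035)
tool([.475,.4035,.2],94.2)"
```

```text
time_s: 31.65
tcp_pos: [0.4578, 0.1816, 0.1968]
ee_rot: [[0.971, -0.239, -0.003], [-0.239, -0.971, -0.001], [-0.002, 0.002, -1.0]]
wrist_force: [0.5, -1.2, -0.4]
gripper_width: 0.397
gripper_force: 0.0
ridge top 23 (array([542.1, 409.2]), array([15.7, 10.4]), -56.4) 0.0294
t 31.7 tcp [0.4585 0.1831 0.1966] yaw_y -103.9 d_tool [-0.0369 -0.2179 -0.0036] j6 35.5 w 0.398
world turn 18.1 -> rz -18.1
```

```bash
python3 steer.py '[[0.4,-0.037,-0.218,0.03,0,0,-18],[0.4,-0.037,-0.218,0.03,0,0,-18],[0.4,-0.037,-0.218,0.03,0,0,-18],[0.4,-0.037,-0.218,0.03,0,0,-18],[0.4,-0.037,-0.218,0.03,0,0,-18],[0.4,-0.037,-0.218,0.03,0,0,-18],[0.4,-0.037,-0.218,0.03,0,0,-18],[0.4,-0.037,-0.218,0.03,0,0,-18]]'; python3 -c "
from h import *
ridge('wrist',(.475,.4035),.017,.034)
im,W,H,c=cloud('wrist','w9');Z=W[...,2]
tool([.475,.4035,.0],94.2)"
```

```text
time_s: 32.5
tcp_pos: [0.4759, 0.3974, 0.1681]
ee_rot: [[0.998, 0.066, -0.001], [0.066, -0.998, -0.001], [-0.001, 0.001, -1.0]]
wrist_force: [-0.5, -0.3, -0.5]
gripper_width: 0.396
gripper_force: 0.0
ridge wrist 2643 (array([477.2, 403. ]), array([148.4,  14. ]), 4.6) 0.0281
t 32.6 tcp [0.4762 0.3976 0.169 ] yaw_y -86.2 d_tool [-0.0008 -0.006   0.169 ] j6 39.0 w 0.398
world turn 0.4 -> rz -0.4
```

View pics/w9.png

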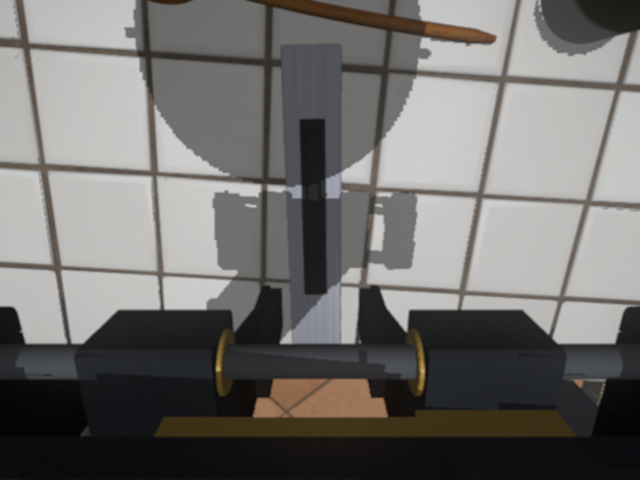

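The ruler is where it was: ridge at (314,207) px, world (477,403). Grasping it.

```bash
python3 steer.py '[[0.4,0.001,-0.0055,0.05,0,0,-0.6],[0.4,0.001,-0.0055,0.1,0,0,-0.6],[0.4,0.001,-0.0055,0.15,0,0,-0.6],[0.4,0.001,-0.0055,0.175,0,0,-0.6],[0.4,0.001,-0.0055,0.182,0,0,-0.6],[0.4,0.001,-0.0055,0.182,0,0,-0.6]]'; python3 steer.py '[[0,0,0,0,0,0,0],[0,0,0,0,0,0,0],[0,0,0,0,0,0,0],[0,0,0,0,0,0,0],[0,0,0,0,0,0,0],[0,0,0,0,0,0,0],[0,0,0,0,0,0,0]]'
```

```text
time_s: 33.2
tcp_pos: [0.4771, 0.4038, -0.0133]
ee_rot: [[0.997, 0.077, -0.0], [0.077, -0.997, -0.001], [-0.0, 0.001, -1.0]]
wrist_force: [0.3, 0.5, 0.2]
gripper_width: 0.404
gripper_force: 0.0
time_s: 33.9
tcp_pos: [0.4772, 0.4046, -0.0117]
ee_rot: [[0.997, 0.078, 0.001], [0.078, -0.997, 0.001], [0.001, -0.0, -1.0]]
wrist_force: [-0.5, -2.2, 5.9]
gripper_width: 0.155
gripper_force: 30.0
```

```bash
python3 steer.py '[[0,0,0,-0.05,0,0,0],[0,0,0,-0.1,0,0,0],[0,0,0,-0.15,0,0,0],[0,0,0,-0.2,0,0,8],[0,0,0,-0.22,0,0,16],[0,0,0,-0.22,0,0,24],[0,0,0,-0.22,0,0,32],[0,0,0,-0.22,0,0,40]]'; python3 -c "
from h import *
tool([.5527,-.1027,.2],173.7)"
```

```text
time_s: 34.7
tcp_pos: [0.4761, 0.4044, 0.2063]
ee_rot: [[0.81, -0.586, -0.001], [-0.586, -0.81, 0.0], [-0.001, 0.0, -1.0]]
wrist_force: [-0.3, 0.3, -1.0]
gripper_width: 0.158
gripper_force: 30.0
t 34.7 tcp [0.4761 0.4044 0.2063] yaw_y -125.9 d_tool [0.3594 0.3658 0.0061] j6 -1.0 w 0.158
world turn -60.4 -> rz 60.4
```

```bash
python3 steer.py '[[0,0.24,0.25,0,0,0,60.4],[0,0.24,0.25,0,0,0,60.4],[0,0.24,0.25,0,0,0,60.4],[0,0.24,0.25,0,0,0,60.4],[0,0.24,0.25,0,0,0,60.4],[0,0.24,0.25,0,0,0,60.4],[0,0.24,0.25,0,0,0,60.4],[0,0.24,0.25,0,0,0,60.4]]'; python3 -c "
from h import *
tool([.5527,-.1027,.2],173.7)"
```

```text
time_s: 35.5
tcp_pos: [0.5259, 0.0569, 0.2063]
ee_rot: [[-0.113, -0.994, -0.002], [-0.994, 0.113, -0.001], [0.001, 0.001, -1.0]]
wrist_force: [-0.1, 0.4, -2.0]
gripper_width: 0.158
gripper_force: 30.0
t 35.5 tcp [0.5259 0.0569 0.2063] yaw_y 173.5 d_tool [ 0.1556 -0.0446  0.0064] j6 -30.2 w 0.158
world turn 0.2 -> rz -0.2
```

```bash
python3 steer.py '[[0,0.155,-0.0446,0.02,0,0,0],[0,0.155,-0.0446,0.02,0,0,0],[0,0.155,-0.0446,0.02,0,0,0],[0,0.155,-0.0446,0.02,0,0,0],[0,0.155,-0.0446,0.05,0,0,0],[0,0.155,-0.0446,0.08,0,0,0],[0,0.155,-0.0446,0.08,0,0,0]]'; python3 -c "
from h import *
im,W,H,c=cloud('top','t10');Z=W[...,2];s=r.sense();p=s['tcp_pos'];print(p.round(4))
m=(np.hypot(W[...,0]-p[0],W[...,1]-p[1])<.2)&(Z>p[2]+.006)&(Z<p[2]+.026)&(H[...,1]<60);print('ruler',m.sum(),rect(W[m]))
br=(H[...,0]<18)&(H[...,1]>90)&(W[...,0]>.54)&(W[...,0]<.64)&(W[...,1]>-.29)&(W[...,1]<.06)
q=W[br&(Z>.0255)&(Z<.033)]
print(len(q));
for cam in('top','wrist'):
  im,W,H,c=cloud(cam,'k_'+cam);Z=W[...,2]
  br=(H[...,0]<18)&(H[...,1]>90)&(W[...,0]>.54)&(W[...,0]<.64)&(W[...,1]>-.29)&(W[...,1]<.06)&(Z>.025)&(Z<.034)
  q=W[br];
  if len(q)>20:
    k=np.polyfit(q[:,1],q[:,0],1);res=q[:,0]-np.polyval(k,q[:,1]);print(cam,len(q),'rail slope deg',np.degrees(np.arctan(k[0])),'x@y=-.117',np.polyval(k,-.117),'res pct',np.percentile(res,[2,50,98]).round(4))
"
```

```text
time_s: 36.2
tcp_pos: [0.551, -0.0968, 0.1222]
ee_rot: [[-0.105, -0.994, -0.01], [-0.994, 0.105, 0.001], [0.0, 0.01, -1.0]]
wrist_force: [-0.3, 0.0, -1.6]
gripper_width: 0.161
gripper_force: 30.0
[ 0.5532 -0.0969  0.1249]
ruler 1070 (array([ 558.4, -121.7]), array([315.1, 212.3]), 20.7)
29
wrist 4325 rail slope deg 6.038091787647656 x@y=-.117 0.6008439745504959 res pct [-0.0049 -0.      0.0051]
```

View pics/k_wrist.png

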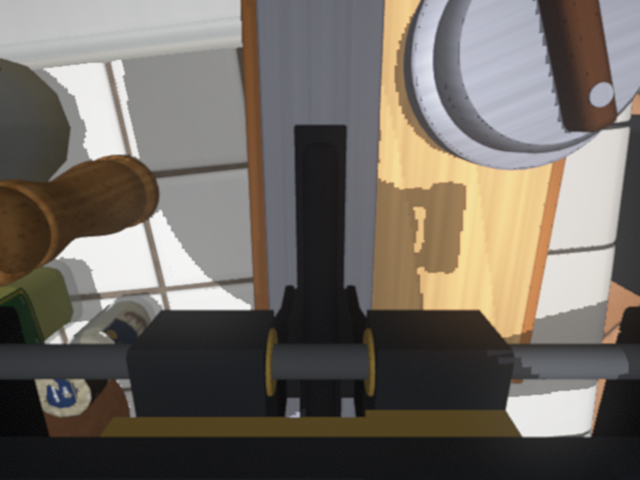

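The wrist view shows the held ruler at (320,200), roughly parallel to the rail at (255,200). The tin at (530,80) is well clear of the gripper. Measuring ruler yaw against the rail.

```bash
python3 -c "
from h import *
im,W,H,c=cloud('wrist');Z=W[...,2];s=r.sense();p=s['tcp_pos'];print(p.round(4))
m=(abs(W[...,0]-p[0])<.06)&(W[...,1]<p[1]-.02)&(Z>p[2]+.012)&(Z<p[2]+.026)
print(m.sum());q=W[m]
b=np.round(q[:,1]/.008);ys=[];lo=[];hi=[]
for k in np.unique(b):
  g=q[b==k]
  if len(g)>40:ys.append(g[:,1].mean());lo.append(np.percentile(g[:,0],1));hi.append(np.percentile(g[:,0],99))
for n,v in(('near',lo),('far',hi)):
  k=np.polyfit(ys,v,1);print(n,'slope',np.degrees(np.arctan(k[0])).round(2),'x@p',np.polyval(k,p[1]).round(4),'x@-.117',np.polyval(k,-.117).round(4))
print('ys',min(ys),max(ys))
g=(H[...,0]<18)&(H[...,1]>90)&(W[...,0]>.54)&(W[...,0]<.64)&(W[...,1]>-.29)&(W[...,1]<.06)&(Z>.022)&(Z<.034)
q=W[g];b=np.round(q[:,1]/.008);ys=[];hi=[]
for k in np.unique(b):
  gg=q[b==k]
  if len(gg)>40:ys.append(gg[:,1].mean());hi.append(np.percentile(gg[:,0],98))
k=np.polyfit(ys,hi,1);print('rail far slope',np.degrees(np.arctan(k[0])),np.polyval(k,-.117), 'n',len(ys))
ridge('wrist',p[:2],p[2]+.03,p[2]+.045,.1)
"
```

```text
[ 0.5563 -0.0969  0.1286]
26742
near slope 4.94 x@p 0.5309 x@-.117 0.5292
far slope 5.9 x@p 0.581 x@-.117 0.5789
ys -0.22177316205157335 -0.12046907261865046
rail far slope 6.174443353279359 0.6059800345617681 n 28
ridge wrist 7344 (array([ 550.7, -126.3]), array([86.9, 30.7]), 75.9) 0.1687
```

```bash
python3 steer.py '[[0,0.005,0.002,0.04,0,0,0.5],[0,0.005,0.002,0.08,0,0,0.5],[0,0.005,0.002,0.1,0,0,0.5],[0,0.005,0.002,0.11,0,0,0.5],[0,0.005,0.002,0.116,0,0,0.5],[0,0.005,0.002,0.116,0,0,0.5]]'; python3 steer.py '[[0,0,0,0,0,0,0],[0,0,0,0,0,0,0]]'
```

```text
time_s: 37.05
tcp_pos: [0.5532, -0.1019, 0.0114]
ee_rot: [[-0.112, -0.994, 0.001], [-0.994, 0.112, -0.0], [-0.0, -0.001, -1.0]]
wrist_force: [0.1, 0.2, -2.2]
gripper_width: 0.158
gripper_force: 30.0
time_s: 37.25
tcp_pos: [0.5534, -0.102, 0.0121]
ee_rot: [[-0.112, -0.994, 0.003], [-0.994, 0.112, 0.0], [-0.0, -0.003, -1.0]]
wrist_force: [-0.1, 0.1, -1.4]
gripper_width: 0.154
gripper_force: 30.0
```

```bash
python3 steer.py '[[0,0,0,0.002,0,0,0],[0,0,0,0.004,0,0,0],[0,0,0,0.004,0,0,0]]'|sed -n '2p;4p'; python3 steer.py '[[0,0,0,0.001,0,0,0],[0,0,0,0.002,0,0,0],[0,0,0,0.002,0,0,0]]'|sed -n '2p;4p'; python3 steer.py '[[0,0,0,0.001,0,0,0],[0,0,0,0.001,0,0,0]]'|sed -n '2p;4p'
```

```text
tcp_pos: [0.5521, -0.1021, 0.0066]
wrist_force: [0.3, -0.6, -0.5]
tcp_pos: [0.5522, -0.1021, 0.0045]
wrist_force: [-0.9, -0.7, -2.2]
tcp_pos: [0.5524, -0.1021, 0.0043]
wrist_force: [-1.6, 0.8, 2.8]
```

```bash
python3 steer.py '[[0,0,-0.004,0,0,0,0],[0,0,-0.008,0,0,0,0],[0,0,-0.01,0,0,0,0],[0,0,-0.01,0,0,0,0]]'|sed -n '2p;4p'; python3 steer.py '[[0,0,-0.002,0,0,0,0],[0,0,-0.002,0,0,0,0]]'|sed -n '2p;4p'; python3 steer.py '[[0,0,-0.002,0,0,0,0],[0,0,-0.002,0,0,0,0]]'|sed -n '2p;4p'
```

```text
tcp_pos: [0.5602, -0.1035, 0.0043]
wrist_force: [-5.9, 0.5, 7.2]
tcp_pos: [0.562, -0.1037, 0.0043]
wrist_force: [-6.3, 1.5, 6.8]
tcp_pos: [0.5641, -0.104, 0.0043]
wrist_force: [-6.0, 0.9, 6.7]
```

```bash
python3 steer.py '[[0,0,-0.002,0,0,0,0],[0,0,-0.002,0,0,0,0]]'|sed -n '2p;4p'; python3 steer.py '[[0,0,-0.002,0,0,0,0],[0,0,-0.002,0,0,0,0]]'|sed -n '2p;4p'; python3 steer.py '[[0,0,-0.001,0,0,0,0],[0,0,-0.001,0,0,0,0]]'|sed -n '2p;4p'; python3 -c "
from h import *
print(r.sense()['moment'])"
```

```text
tcp_pos: [0.5661, -0.1042, 0.0043]
wrist_force: [-5.8, 1.7, 6.9]
tcp_pos: [0.5681, -0.1044, 0.0043]
wrist_force: [-5.4, 0.2, 6.6]
tcp_pos: [0.5681, -0.1044, 0.0043]
wrist_force: [-7.8, 0.9, 10.2]
[0.44166225 2.32231339 0.02078377]
```

```bash
python3 steer.py '[[0,0,-0.002,0,0,0,0],[0,0,-0.002,0,0,0,0],[0,0,-0.002,0,0,0,0]]'; python3 -c "
from h import *
print(r.sense()['moment'])
im,W,H,c=cloud('wrist','w11');cv2.imwrite('pics/w11.png',cv2.resize(im[0:320,160:460,::-1],None,fx=1.87,fy=1.87))"
```

```text
time_s: 39.75
tcp_pos: [0.5688, -0.1046, 0.0043]
ee_rot: [[-0.113, -0.994, -0.009], [-0.994, 0.113, -0.0], [0.001, 0.009, -1.0]]
wrist_force: [-9.6, 1.6, 11.0]
gripper_width: 0.158
gripper_force: 30.0
[0.65864236 2.91262396 0.05438172]
```

View pics/w11.png

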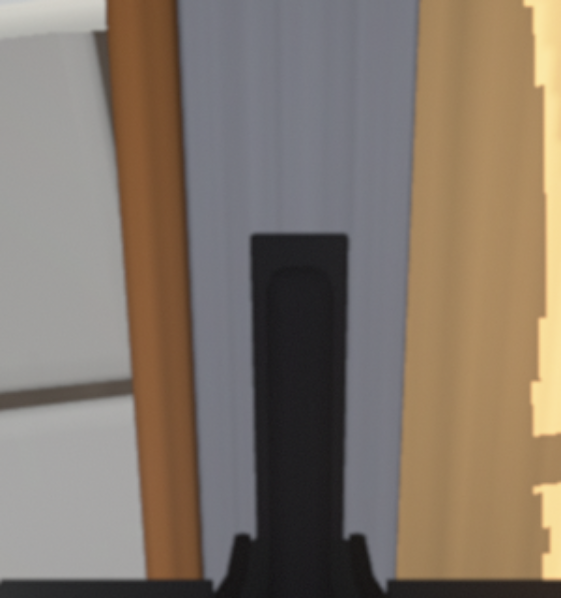

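The ruler edge lies flush against the rail (at about (190,300)) with no visible gap. The near-zero yaw moment (0.05 N·m) also says full-length contact. Releasing and lifting.

```bash
python3 steer.py '[[0.3,0,0.001,0,0,0,0],[0.3,0,0.001,0,0,0,0],[0.3,0,0.001,0,0,0,0],[0.3,0,0.001,0,0,0,0],[0.3,0,0.001,-0.03,0,0,0],[0.3,0,0.001,-0.08,0,0,0],[0.3,0,0.001,-0.13,0,0,0],[0.3,0,0.001,-0.18,0,0,0]]'|sed -n '2p;4p'; python3 steer.py '[[0.3,0,0,0,0,0,0],[0.3,0,0.05,-0.03,0,0,0],[0.3,0,0.1,-0.05,0,0,0],[0.3,0,0.15,-0.05,0,0,0],[0.3,0,0.15,-0.05,0,0,0],[0.3,0,0.15,-0.05,0,0,0]]'|sed -n '2p;4p'; python3 -c "
from h import *
for cam in('top','wrist'):
  im,W,H,c=cloud(cam,'e_'+cam);Z=W[...,2]
  m=(W[...,0]>.50)&(W[...,0]<.62)&(W[...,1]>-.29)&(W[...,1]<.06)&(Z>.012)&(Z<.032)&(H[...,1]<60)
  print(cam,'ruler',m.sum(),rect(W[m]))
im,W,H,c=cloud('top');cv2.imwrite('pics/t12.png',cv2.resize(im[180:315,180:480,::-1],None,fx=2.6,fy=2.6,interpolation=cv2.INTER_CUBIC))
"
```

```text
tcp_pos: [0.5722, -0.1043, 0.1856]
wrist_force: [0.7, -0.3, -1.6]
tcp_pos: [0.4223, -0.0873, 0.2346]
wrist_force: [0.5, 0.1, -0.0]
top ruler 815 (array([ 580.9, -102.9]), array([282.7,  67.3]), 88.7)
wrist ruler 10551 (array([ 558.7, -128.9]), array([304.2,  94.6]), 83.5)
```

View pics/e_wrist.png

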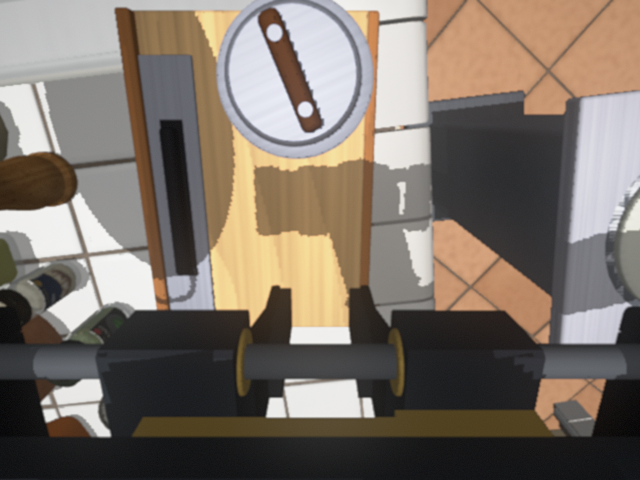

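The ruler at (175,180) lies along the rail, and the tin is upright at the upper right (295,75). Checking parallelism numerically.

```bash
python3 -c "
from h import *
im,W,H,c=cloud('wrist');Z=W[...,2]
R=[];Q=[];D=[]
for v in range(70,300,8):
  row=H[v].astype(int);g=np.nonzero((row[100:240,1]<60)&(abs(Z[v,100:240]-.022)<.006))[0]+100
  b=np.nonzero((row[100:240,1]>90)&(row[100:240,0]<18)&(Z[v,100:240]>.023))[0]+100
  if len(g) and len(b):
    b=b[b<g[0]+3]
    if not len(b):continue
    e=ray(c,g[0]-.5,v,.022);f=ray(c,b[-1]+.5,v,.028);o=ray(c,b[0]-.5,v,.028);R.append(e[:2]);Q.append(f[:2]);D.append(o[:2])
    if v%32<8:print(v,b[0],b[-1],g[0],e[:2].round(4),f[:2].round(4))
for n,A in(('ruler edge',R),('rail near',Q),('rail far',D)):
  A=np.array(A);k=np.polyfit(A[:,1],A[:,0],1);print(n,np.degrees(np.arctan(k[0])).round(2),np.polyval(k,-.2).round(4),np.polyval(k,-.05).round(4))
q=ridge('wrist',(.57,-.104),.034,.05)
"
```

```text
70 124 124 122 [ 0.5974 -0.2338] [ 0.5919 -0.2326]
102 128 142 143 [ 0.5847 -0.2037] [ 0.5821 -0.2032]
134 133 146 147 [ 0.5881 -0.174 ] [ 0.5855 -0.174 ]
166 137 150 152 [ 0.5907 -0.1428] [ 0.5891 -0.1433]
198 142 154 156 [ 0.5944 -0.1102] [ 0.5928 -0.1112]
230 146 158 160 [ 0.5984 -0.0758] [ 0.5967 -0.0774]
262 151 162 164 [ 0.6025 -0.0397] [ 0.6008 -0.0418]
294 155 156 154 [ 0.6225 -0.0034] [ 0.6161 -0.0055]
ruler edge 7.79 0.5856 0.6061
rail near 7.69 0.5831 0.6034
rail far 6.22 0.5968 0.6132
ridge wrist 2194 (array([ 568.5, -104.4]), array([148.1,  12.8]), 83.9) 0.0443
```

View pics/t12.png

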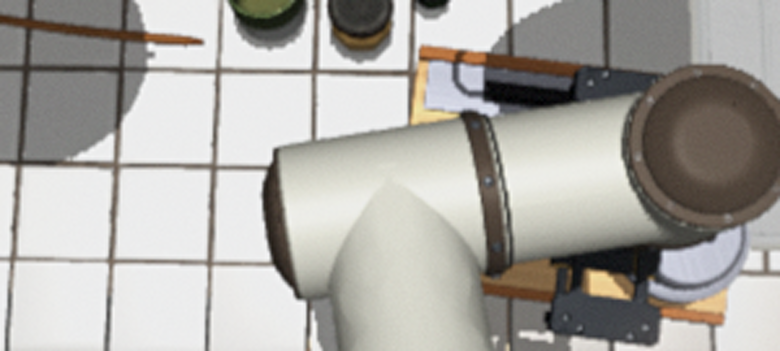

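The ruler and rail are parallel within 0.2°, with constant 1–2 px contact along the edge, and the robot is clear of everything. Handing in.

```bash
python3 -c "
from station import r, viewer
print(r.finish_job())"
```

```text
the job is handed in; nothing more can be done
None
```

I handed the job in; no verdict came back, but by my measurements it is done as asked: the 40 and 88 cutters (the only two there) are nested in the tin, the lid is twisted to its stops, the locked tin stands upright on the board, and the ruler lies flat against the rail within about 0.2° of parallel.

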